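# Put the portable gas monitor into service and hold it upright

## Robot

A 7-joint arm with a two-finger parallel gripper is mounted at the origin on a cart in front of the work surface, level with it; the furniture and walls round the work are solid. World frame = base frame: x ahead of the robot, y to its left, z up, the work surface at z = 0. Lengths are in m, angles in rad, forces in N, time in s.
With the tool pointing down it reaches from about 0.4 to 0.85 m from the base axis. Payload 4.5 kg.
Tool frame: the origin (TCP) lies midway between the tips of the shut fingers; the grasp point (between the pads) lies 19 mm behind it (r.hold_point_z is the distance from the TCP to the grasp point, in m); z points along the fingers, y is the direction in which the jaws open and shut (so a half turn about z gives the same grasp; the last joint's range is limited). The gripper opens to 88 mm and grips with 3 to 60 N. Pads are 18 mm wide; open, the fingers measure 123 mm over their backs; the gripper's body (75 mm by 187 mm) begins 45 mm behind the grasp point.
Start: joints at [-1.176, 0.689, -0.195, 1.565, 0.157, 0.902, -0.215], TCP at [0.221, 0.585, 0.239] pointing down, gripper open.
Joint ranges: [-3.01, 3.01], [-0.46, 2.08], [-1.47, 1.51], [0.13, 2.56], [-1, 4.14], [0.04, 2.09], [-2.66, 2.66]. Speed limits (rad/s): [2.57, 2.57, 3.14, 3.14, 3.14, 3.14, 3.14].

## Interface

Orientations are given as a unit quaternion [x, y, z, w].
In Python, from plant import r gives the robot as it stands. The module is installed in compiled form; this text tells all that it offers.
- The arm moves only by the tool move_arm, never from a script. Its arguments are lists of equal length, an entry for each row: "turn": the turn, a rotation vector about the tool's x, y, z in units of 2 pi rad (1.0 is 2 pi rad), a list of three; "dp": the shift along the tool's x, y, z in units of 2.5 cm (1.0 is 2.5 cm), a list of three; "jaw": the closure, from -1 (fully open) to 1 (shut), so that 0 is half open. In form: {"turn": [[wx, wy, wz], ...], "dp": [[x, y, z], ...], "jaw": [jaw, ...]}. A call has 1 to 10 rows; each row shifts and turns the commanded pose from where the row before left it, along the tool's axes as they then stand; what a row does not reach is not made up. A row lasts 1/12 s, in which the tool goes at most 41.7 mm and 7.16 degrees, less where a joint would pass 70% of its speed; a pose out of reach is approached as far as the arm can. A call with a number of a shift or a turn outside -1 to 1 is refused whole. A call with a gripper value outside its range is refused whole. The fingers move at their own pace and stop on an object; "newtons" is the grip in N (left out, the last holds). Time passes only in rows, so rows that do not move let the fingers close. It gives the time, the measured TCP pose, the force and the opening at its end, in the units of the state.
- r.get_state(): the state, without advancing time (a new reading comes with each control period).
- r.snapshot(name): name is "side" or "top"; returns a dict with "frame" (420x560x3 uint8, blue, green, red), "mtx" (3x3 intrinsics, pixels), "origin" and "orientation" of the camera in the world. Camera axes: x right, y up, looking along -z (the intrinsics and any distortion apply to the point x, -y, -z); pixel columns grow to the right and rows downward; lengths in m; the calibration is good to about 2 mm. A picture is of the moment at which its call begins. There is no depth.
- r.finish_job(): hands the job in, once; it reports no verdict.
The state is a dict: "clock": time; "q": joint angles; "qd": joint speeds; "joint_torque": joint torques, N m; "tool_pos": TCP position; "eef_rot": TCP orientation; "contact_force": force on the tool from outside, world axes, zero at the start; "moment": the same for the moment, N m; "opening": opening from 0.0 (shut) to 1.0 (fully open).
Only numpy, scipy, OpenCV 4.12 (cv2) and the standard library are available. Lean on these libraries where they do the work, as an engineer would, in place of code of your own. Each camera call takes 0.05 s, during which the arm holds its last target.

## Task

The portable gas monitor lies on its face with its back up. While you can still get at its back, turn the isolator on the battery pack clockwise to on, until it clicks over to its stop; then flip the kickstand over its spring centre until it snaps home at the foot end. Then raise the monitor by its carrying handle until it stands bolt upright on its round foot on the bench, and finish still gripping the handle and holding it there, so that it cannot tip while I connect its sample line; leave the other things on the bench alone.

Things in the scene. Friction and masses are not known exactly. Their poses are not given: they have to be found in the camera images.
- monitor: Gas monitor, loose, 0.8 kg: light grey slab 144 wide (y), 40 thick (z), 170 long (x), black rubber corners and foot, black battery pack on its back, handle at one end. It starts lying on its face. Origin: middle of its face (on the bench); x points to its foot end, z out of its back. Upright, its x points straight down. Handle, isolator bar (off) and kickstand crossbar run along y.
- monitor_centre (a point): centre of the grey slab, half-way through its 40 mm thickness; axes as the monitor's
- monitor_handle (a point): middle of the handle's round grip, 15 mm in diameter, 74 mm long along the monitor's y, with 30 mm of free space between it and the slab; 122 mm from the slab's centre on the end away from the foot, 24 mm above the bench at the start. The handle is rigid on the slab.
- monitor_foot (a point): outermost line of the foot, mid-width: 85 mm from the slab's centre, 207 mm from the handle's middle along x and 4 mm lower in z. The foot is a cylinder of radius 20 mm along y, its axis 20 mm inwards from here, so the monitor rolls on it and cannot stand by itself. Upright, this point is on the bench and the handle 207 mm above it.
- isolator (a joint): rotary isolator on the top of the battery pack: 0 off (its bar lies across the monitor, along y), 1.047 on, clockwise seen from above; a spring detent of about 0.06 N m drives it to the nearer end, with the change-over half-way
- isolator_grip (a point): middle of the isolator's bar, on its vertical turning axis: bar 10 mm thick, 34 mm long, 16 mm tall (from 8 mm below this point to 8 mm above); 18 mm from the slab's centre towards the foot, 93 mm above the bench at the start. The black pack under it is 58 (x) by 90 mm, its top 80 mm above the bench.
- stand (a joint): kickstand: 0 stowed (points to the handle end, 4 degrees up from parallel to the back), 3.14 deployed (points to the foot end, 4 degrees in towards the back), half a turn up and over. An over-centre spring of about 0.12 N m (1.7 N at the crossbar) drives it to the nearer end; let go past dead centre (1.57, straight out of the back) it snaps home against a hard stop
- stand_hinge (a point): middle of the kickstand's hinge line, which runs along the monitor's y: 2 mm from the slab's centre towards the handle, 66 mm above the bench at the start
- stand_bar (a point): middle of the kickstand's crossbar: a rubber sleeve 12 mm in diameter, 80 mm long along y, 72 mm from the hinge line, joined to it by a steel leg at either side (110 mm apart); about 71 mm above the bench (31 mm above the slab's back) when stowed
- timer: small bench timer, 58 x 64 x 17 mm, bystander; origin at the middle of its underside
- tape_roll: roll of tape, 63 mm across, 18 mm high, bystander; origin at the middle of its underside
- reagent_e: small white reagent bottle, 48 mm across, 88 mm high, bystander; origin at the middle of its underside
- screwdriver: screwdriver, 166 mm long, lying on the bench, bystander; origin at the middle of its underside

How it is judged:
By the outcome, as a careful person would: the job done as asked, in the order asked, and still so for the second after the job is handed in, while the arm keeps its last pose, push and grip.
It also fails if it takes over 72 s, if anything falls off the work surface, if the arm or the gripper's body presses on something with over 40 N, if the wrist force passes 120 N, or if a joint passes its speed limit or range.

## Working session

There is one attempt and no reset: what is moved stays moved. The work goes in short steps, Python scripts to look and compute and a tool call to move; the robot and the scene stay as the last step left them, time stands still between calls to the robot, and variables do not carry over. Pictures are saved under pics/ and viewed, and the job is handed in when it is done.

Besides the shell and the picture viewer there is one more tool, called after "Request:" as a command line: name --argument value ..., lists and objects as JSON in quotes. move_arm: Moves the arm, as the interface text tells. Shifts and turns lie within -1 to 1; 1 stands for 2.5 cm of shift or 2 pi rad of turn. Its arguments: {"type":"object","properties":{"turn":{"type":"array","items":{"type":"array","items":{"type":"number","minimum":-1,"maximum":1}}},"dp":{"type":"array","items":{"type":"array","items":{"type":"number","minimum":-1,"maximum":1}}},"jaw":{"type":"array","items":{"type":"number"}},"newtons":{"type":"number"}},"required":["turn","dp","jaw"]}

```bash
mkdir -p pics; ls; python3 - <<'E'
from plant import r
import cv2
print(r.get_state(), r.hold_point_z)
for n in ("side","top"):
    s=r.snapshot(n); cv2.imwrite(f"pics/{n}0.png",s["frame"]); print(n,s["mtx"],s["origin"],s["orientation"],[k for k in s])
E
```

```text
pics
{'clock': 0.0, 'q': array([-1.17619998,  0.68997686, -0.19450088,  1.56634588,  0.15732672,
        0.90242476, -0.21508454]), 'qd': array([-0.00033387, -0.00025102,  0.00029349, -0.00020255, -0.00185788,
        0.00090005, -0.00011386]), 'joint_torque': array([ 4.69509741e-04, -5.27569163e+01, -1.26689382e+00, -1.53424162e+01,
       -5.26992080e-02,  6.74139097e-03,  1.78508903e-04]), 'tool_pos': array([0.22047696, 0.58416877, 0.23791362]), 'eef_rot': array([ 1.79368824e-01,  9.83781505e-01, -8.76829002e-04, -8.50028592e-05]), 'contact_force': array([ 0.04750651, -0.4149154 , -0.11552879]), 'moment': array([-0.00747779,  0.03544961, -0.0184649 ]), 'opening': 0.9996271641550547} 0.0187
side [[470.16207716   0.         278.38157399]
 [  0.         470.16207716 206.14293306]
 [  0.           0.           1.        ]] [0.52097919 1.05599532 0.69881167] [-0.00437846  0.47694296  0.87849692 -0.02737524] ['frame', 'mtx', 'origin', 'orientation']
top [[458.96060388   0.         285.20334453]
 [  0.         458.96060388 211.29780543]
 [  0.           0.           1.        ]] [0.23434673 0.20153843 1.35493611] [-0.06987688  0.10625641  0.82727288 -0.54721694] ['frame', 'mtx', 'origin', 'orientation']
```

View pics/side0.png

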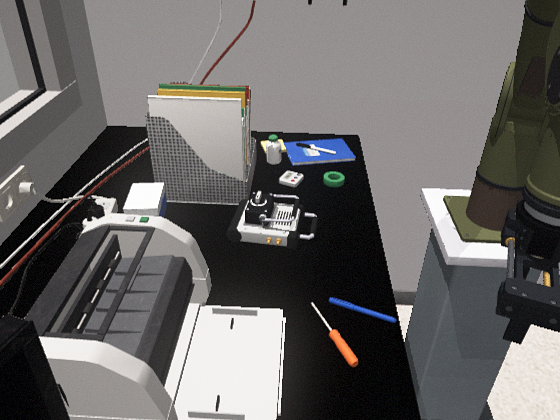

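View pics/top0.png

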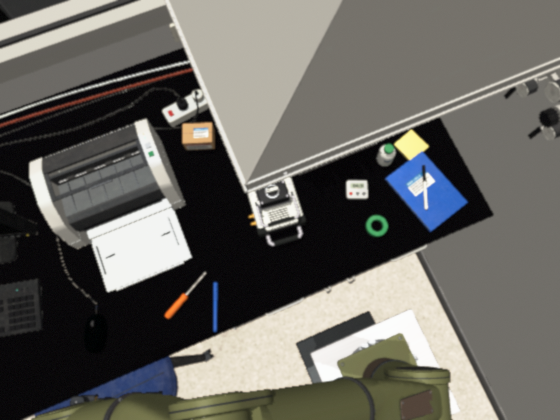

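```bash
cat > h.py <<'E'
import numpy as np, cv2
from scipy.spatial.transform import Rotation as R
from plant import r
def cam(s):
    return s["mtx"],np.array(s["origin"]),R.from_quat(s["orientation"]).as_matrix()
def ray(s,u,v):
    K,o,M=cam(s); d=np.array([(u-K[0,2])/K[0,0],-(v-K[1,2])/K[1,1],-1.]); d=M@d; return o,d/np.linalg.norm(d)
def onz(s,u,v,z):
    o,d=ray(s,u,v); return o+d*(z-o[2])/d[2]
def proj(s,p):
    K,o,M=cam(s); c=M.T@(np.array(p)-o); return K[0,2]+K[0,0]*c[0]/-c[2], K[1,2]+K[1,1]*-c[1]/-c[2]
def tri(s1,p1,s2,p2):
    o1,d1=ray(s1,*p1);o2,d2=ray(s2,*p2)
    A=np.stack([d1,-d2],1); t=np.linalg.lstsq(A,o2-o1,rcond=None)[0]
    a=o1+t[0]*d1;b=o2+t[1]*d2; return (a+b)/2,np.linalg.norm(a-b)
def crop(s,x0,x1,y0,y1,k,fn):
    cv2.imwrite(fn,cv2.resize(s["frame"][y0:y1,x0:x1],None,fx=k,fy=k,interpolation=cv2.INTER_CUBIC))
E
python3 - <<'E'
from h import *
s=r.snapshot("side");t=r.snapshot("top")
np.save("side0.npy",s["frame"]);np.save("top0.npy",t["frame"])
crop(s,220,330,180,255,7,"pics/sc.png");crop(t,235,320,165,250,7,"pics/tc.png")
for n,c in(("s",s),("t",t)): print(n,ray(c,278,206), [onz(c,u,v,0) for u,v in ((278,206),)])
print(onz(t,285,235,.024),onz(t,272,192,.1))
print(onz(s,310,228,.024))
E
```

```text
s (array([0.52097919, 1.05599532, 0.69881167]), array([ 0.03462945, -0.83786863, -0.5447724 ])) [array([ 0.56540042, -0.01878816,  0.        ])]
t (array([0.23434673, 0.20153843, 1.35493611]), array([ 0.24827969, -0.08923971, -0.96456906])) [array([0.58310674, 0.07618286, 0.        ])]
[0.48689642 0.0938152  0.024     ] [0.602289   0.08513667 0.1       ]
[0.48000614 0.11107986 0.024     ]
```

View pics/sc.png

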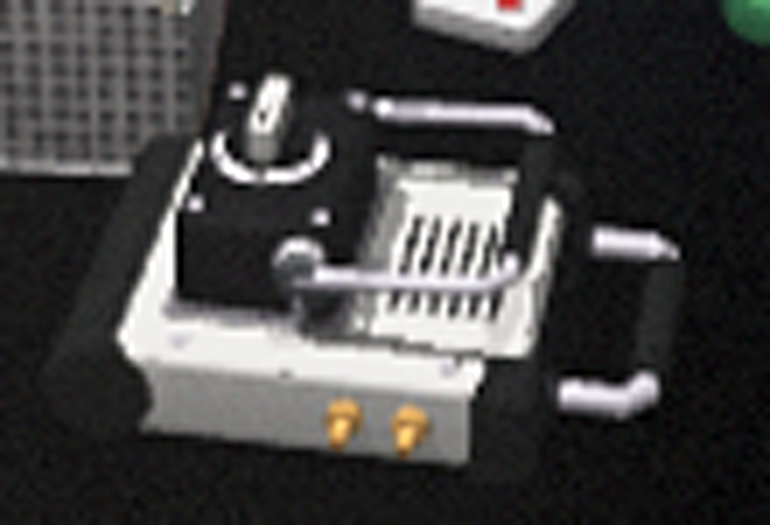

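View pics/tc.png

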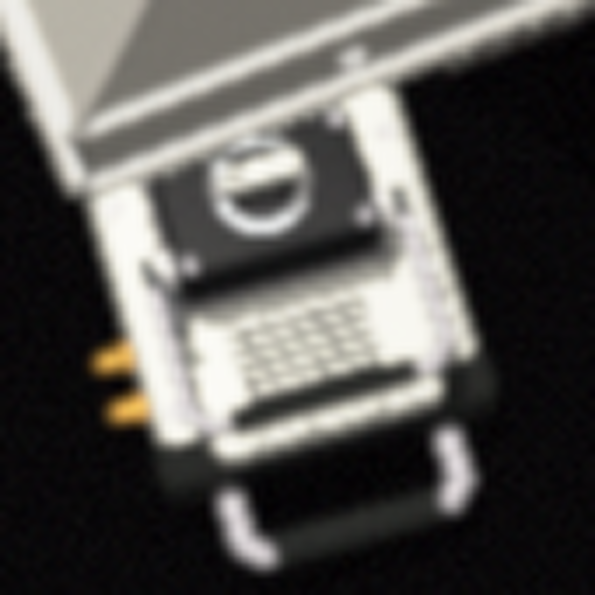

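```bash
python3 - <<'E'
from h import *
s=r.snapshot("side");t=r.snapshot("top")
for z in (.2,.3,.4,.5,.6,.7,.8,.9,1.):
    p=onz(t,235+75/7,165+190/7,z); q=onz(t,420,120,z); print(z,p.round(3),np.round(proj(s,p)),q.round(3),np.round(proj(s,q)))
print("rack base",onz(s,238,203,0),onz(s,152,196,0), "rack top edge point (241,98) along vertical",)
b=onz(s,238,203,0)
for z in(.15,.2,.25,.3,.35):print(z,proj(s,[b[0],b[1],z]))
print("bench edge",onz(t,130,358,0),onz(t,490,215,0))
S=lambda u,v:(220+u/7,180+v/7); T=lambda u,v:(235+u/7,165+v/7)
def m(n,a,b): print(n,*tri(s,S(*a),t,T(*b)))
m("isolator",(268,110),(260,185))
m("handle L arm outer corner",(655,385),(265,555))
m("handle R arm corner",(672,248),(460,505))
print("handle on plane s",onz(s,*S(655,320),.024),"t",onz(t,*T(362,530),.024))
print("iso s",onz(s,*S(266,118),.093),"t",onz(t,*T(258,180),.093))
print("plugs", onz(t,*T(100,362),.02), onz(t,*T(112,412),.02))
m("plug1",(342,425),(110,360));m("plug2",(408,430),(125,408))
E
```

```text
0.2 [0.6   0.158 0.2  ] [260. 173.] [ 0.605 -0.359  0.2  ] [272.  92.]
0.3 [0.568 0.162 0.3  ] [275. 131.] [ 0.573 -0.31   0.3  ] [283.  65.]
0.4 [0.536 0.166 0.4  ] [292.  85.] [ 0.541 -0.262  0.4  ] [295.  33.]
0.5 [0.505 0.169 0.5  ] [311.  32.] [ 0.508 -0.213  0.5  ] [309.  -4.]
0.6 [0.473 0.173 0.6  ] [333. -28.] [ 0.476 -0.165  0.6  ] [325. -47.]
0.7 [0.441 0.177 0.7  ] [359. -99.] [ 0.444 -0.116  0.7  ] [345. -99.]
0.8 [0.41  0.181 0.8  ] [ 389. -181.] [ 0.412 -0.068  0.8  ] [ 368. -162.]
0.9 [0.378 0.184 0.9  ] [ 425. -280.] [ 0.38  -0.019  0.9  ] [ 398. -240.]
1.0 [0.347 0.188 1.   ] [ 468. -399.] [0.348 0.029 1.   ] [ 436. -341.]
rack base [ 0.67580011 -0.02503596  0.        ] [ 0.91926565 -0.04162271  0.        ] rack top edge point (241,98) along vertical
0.15 (np.float64(236.34523886678062), np.float64(153.93094548289096))
0.2 (np.float64(235.742816245471), np.float64(136.06715363163383))
0.25 (np.float64(235.11197857199835), np.float64(117.36076298124912))
0.3 (np.float64(234.4506668669282), np.float64(97.75071808869248))
0.35 (np.float64(233.7566182998276), np.float64(77.16991866519899))
bench edge [0.33719334 0.63166437 0.        ] [ 3.04369533e-01 -5.06978610e-01  2.22044605e-16]
isolator [0.60792076 0.08320007 0.0929909 ] 0.004149553080983278
handle L arm outer corner [0.47335301 0.13795044 0.02356454] 0.003933413483273126
handle R arm corner [0.46366707 0.05337494 0.02299014] 0.0013905822246116828
handle on plane s [0.4711099  0.10064998 0.024     ] t [0.46911356 0.09588449 0.024     ]
iso s [0.61021216 0.08737672 0.093     ] t [0.6080673  0.08337967 0.093     ]
plugs [0.58093957 0.17011925 0.02      ] [0.55855823 0.17360676 0.02      ]
plug1 [0.57872362 0.16602371 0.02110982] 0.002094332226695555
plug2 [0.55633794 0.16807606 0.02189985] 0.0023854861762721597
```

```bash
python3 - <<'E'
from h import *
s=r.snapshot("side");t=r.snapshot("top")
S=lambda u,v:(220+u/7,180+v/7); T=lambda u,v:(235+u/7,165+v/7)
def yaw(c,a,b,z):
    p=onz(c,*a,z);q=onz(c,*b,z);d=p-q;print(p.round(4),q.round(4),np.degrees(np.arctan2(d[1],d[0])),np.linalg.norm(d))
yaw(t,T(90,205),T(165,440),.04)
yaw(t,T(395,90),T(468,350),.04)
yaw(s,S(125,340),S(485,375),.04)
yaw(s,S(145,430),S(470,462),.0)
print("ring top",onz(t,*T(262,185),.081),"side",onz(s,*S(270,148),.081))
# isolator bar direction top
yaw(t,T(300,165),T(222,188),.1)
R0=R.from_quat(r.get_state()["eef_rot"]).as_matrix();print(R0.round(3))
E
```

```text
[0.6415 0.1487 0.04  ] [0.5338 0.1581 0.04  ] -4.962742992009757 0.10807955612661944
[0.6381 0.0084 0.04  ] [0.5198 0.0257 0.04  ] -8.296318794682854 0.11953705948995903
[0.6533 0.1493 0.04  ] [0.53   0.1599 0.04  ] -4.918407676006057 0.12375007439700807
[0.6477 0.1469 0.    ] [0.534  0.1564 0.    ] -4.770066160880213 0.11408551213055383
ring top [0.60897237 0.08156373 0.081     ] side [0.6088312  0.08783591 0.081     ]
[0.6052 0.0658 0.1   ] [0.6086 0.0989 0.1   ] -95.8503751795402 0.03328340593325642
[[-0.936  0.353 -0.   ]
 [ 0.353  0.936 -0.   ]
 [-0.    -0.    -1.   ]]
```

Request:
move_arm --turn '[[0, 0, 0], [0, 0, 0], [0, 0, 0], [0, 0, 0], [0, 0, 0], [0, 0, 0], [0, 0, 0], [0, 0, 0], [0, 0, 0], [0, 0, 0]]' --dp '[[-0.864, -0.528, 0], [-0.864, -0.528, 0], [-0.864, -0.528, 0], [-0.864, -0.528, 0], [-0.864, -0.528, 0], [-0.864, -0.528, 0], [-0.864, -0.528, 0], [-0.864, -0.528, 0], [-0.864, -0.528, 0], [-0.864, -0.528, 0]]' --jaw '[0.1, 0.1, 0.1, 0.1, 0.1, 0.1, 0.1, 0.1, 0.1, 0.1]' --newtons 20

```text
clock: 1.23
tool_pos: [0.3768, 0.3841, 0.2389]
eef_rot: [0.179, 0.984, 0.0, 0.0]
contact_force: [-0.5, -0.4, 0.6]
opening: 0.445
```

Request:
move_arm --turn '[[0, 0, 0], [0, 0, 0], [0, 0, 0], [0, 0, 0], [0, 0, 0], [0, 0, 0], [0, 0, 0], [0, 0, 0], [0, 0, 0], [0, 0, 0]]' --dp '[[-0.864, -0.528, 0], [-0.864, -0.528, 0], [-0.864, -0.528, 0], [-0.864, -0.528, 0], [-0.864, -0.528, 0], [-0.864, -0.528, 0], [-0.864, -0.528, 0], [-0.864, -0.528, 0], [-0.864, -0.528, 0], [-0.864, -0.528, 0]]' --jaw '[0.1, 0.1, 0.1, 0.1, 0.1, 0.1, 0.1, 0.1, 0.1, 0.1]'

```text
clock: 2.07
tool_pos: [0.5323, 0.1842, 0.2388]
eef_rot: [0.179, 0.984, 0.0, 0.0]
contact_force: [0.2, -0.2, -0.0]
opening: 0.448
```

Request:
move_arm --turn '[[0, 0, 0.0198], [0, 0, 0.0198], [0, 0, 0.0198], [0, 0, 0.0198], [0, 0, 0.0198], [0, 0, 0.0198], [0, 0, 0.0198], [0, 0, 0.0198], [0, 0, 0.0198], [0, 0, 0.0198]]' --dp '[[0, 0, 0], [0, 0, 0], [0, 0, 0], [0, 0, 0], [0, 0, 0], [0, 0, 0], [0, 0, 0], [0, 0, 0], [0, 0, 0], [0, 0, 0]]' --jaw '[0.1, 0.1, 0.1, 0.1, 0.1, 0.1, 0.1, 0.1, 0.1, 0.1]'

```text
clock: 2.9
tool_pos: [0.5316, 0.1855, 0.2388]
eef_rot: [0.721, 0.693, 0.0, -0.0]
contact_force: [0.6, -0.0, -0.3]
opening: 0.451
```

```bash
cat >> h.py <<'E'
def todo(p,yang=None,pitch=0):
    st=r.get_state(); M=R.from_quat(st["eef_rot"]).as_matrix()
    print("t",round(st["clock"],2),"tcp",st["tool_pos"].round(4),"F",st["contact_force"].round(1),"op",round(st["opening"],3),"q",st["q"].round(2))
    print("y ang",np.degrees(np.arctan2(M[1,1],M[0,1])).round(2),"z",M[:,2].round(3))
    if p is not None: print("dp units",(M.T@(np.array(p)-st["tool_pos"])/.025).round(3))
E
python3 - <<'E'
from h import *
todo([.609,.085,.15])
s=r.snapshot("side");t=r.snapshot("top")
cv2.imwrite("pics/s1.png",s["frame"]);cv2.imwrite("pics/t1.png",t["frame"])
E
```

```text
t 2.9 tcp [0.5316 0.1855 0.2388] F [ 0.6 -0.  -0.3] op 0.451 q [-0.49  0.61  0.12  1.77 -0.1   0.77 -0.36]
y ang -2.29 z [ 0.  0. -1.]
dp units [-3.892  3.252  3.552]
```

View pics/s1.png

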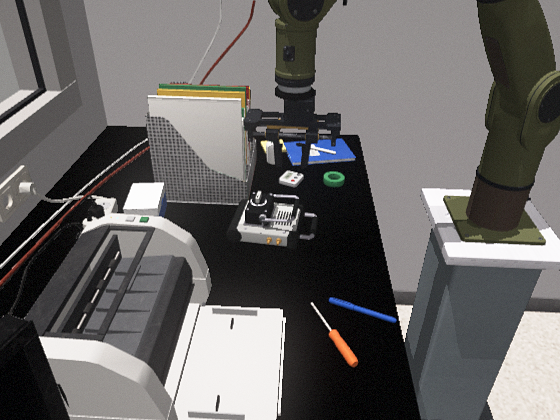

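View pics/t1.png

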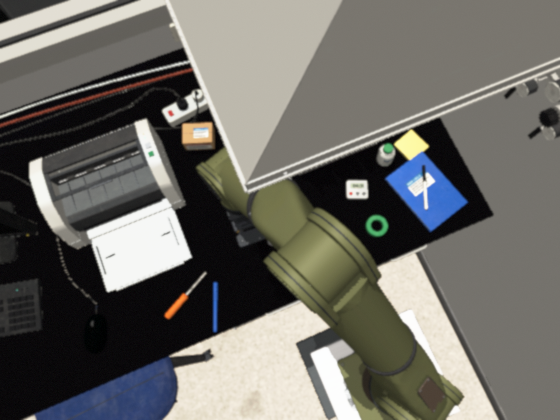

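Request:
move_arm --turn '[[0, 0, 0], [0, 0, 0], [0, 0, 0], [0, 0, 0], [0, 0, 0], [0, 0, 0], [0, 0, 0], [0, 0, 0], [0, 0, 0.0089], [0, 0, 0]]' --dp '[[-0.487, 0.407, 0.3], [-0.487, 0.407, 0.3], [-0.487, 0.407, 0.3], [-0.487, 0.407, 0.3], [-0.487, 0.407, 0.3], [-0.487, 0.407, 0.3], [-0.487, 0.407, 0.3], [-0.487, 0.407, 0.3], [0, 0, 0.6], [0, 0, 0]]' --jaw '[0.1, 0.1, 0.1, 0.1, 0.1, 0.1, 0.1, 0.1, 0.1, 0.1]'

```text
clock: 3.83
tool_pos: [0.6085, 0.0838, 0.1614]
eef_rot: [0.738, 0.675, -0.002, -0.001]
contact_force: [-1.0, -0.2, -0.0]
opening: 0.449
```

```bash
python3 - <<'E'
from h import *
todo([.609,.085,.084])
s=r.snapshot("side")
crop(s,220,340,80,255,4,"pics/s2.png")
E
```

```text
t 3.83 tcp [0.6085 0.0838 0.1614] F [-1.  -0.2 -0. ] op 0.449 q [-0.27  0.77  0.1   1.68 -0.11  0.7  -0.21]
y ang -5.15 z [-0.004 -0.001 -1.   ]
dp units [0.055 0.027 3.095]
```

View pics/s2.png

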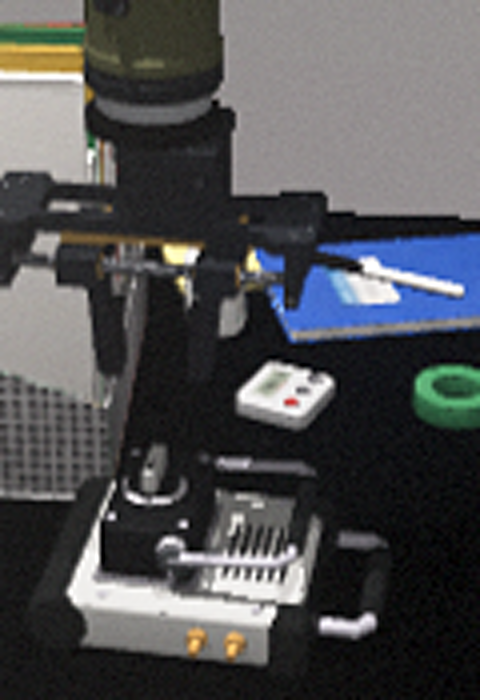

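Request:
move_arm --turn '[[0, 0, 0.001], [0, 0, 0], [0, 0, 0], [0, 0, 0], [0, 0, 0], [0, 0, 0], [0, 0, 0]]' --dp '[[0.05, 0.03, 0.5], [0, 0, 0.5], [0, 0, 0.5], [0, 0, 0.5], [0, 0, 0.5], [0, 0, 0.5], [0, 0, 0]]' --jaw '[0.1, 0.1, 0.1, 0.1, 0.1, 0.1, 0.1]'

```text
clock: 4.47
tool_pos: [0.6087, 0.0865, 0.086]
eef_rot: [0.74, 0.673, -0.002, -0.001]
contact_force: [-0.7, 0.1, -0.6]
opening: 0.45
```

```bash
python3 - <<'E'
from h import *
todo([.609,.085,.084])
s=r.snapshot("side")
crop(s,220,340,120,255,5,"pics/s3.png")
E
```

```text
t 4.47 tcp [0.6087 0.0865 0.086 ] F [-0.7  0.1 -0.6] op 0.45 q [-0.26  0.88  0.08  1.71 -0.12  0.55 -0.2 ]
y ang -5.45 z [-0.004 -0.    -1.   ]
dp units [-0.059  0.016  0.082]
```

View pics/s3.png

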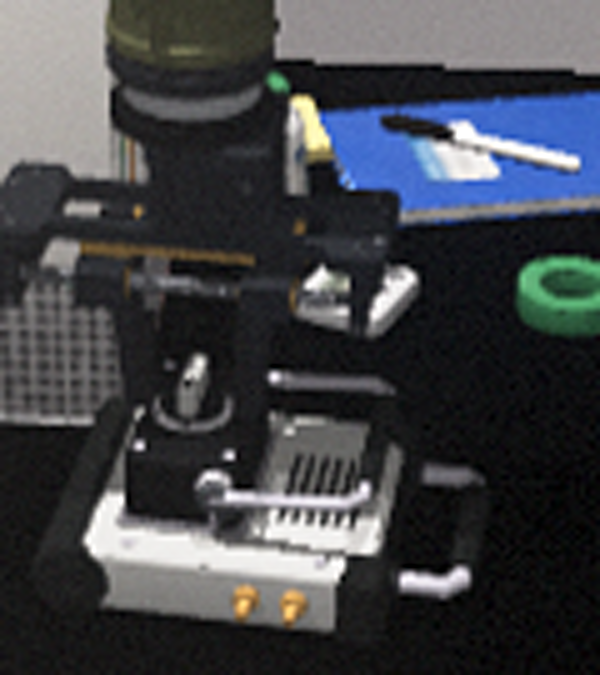

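Request:
move_arm --turn '[[0, 0, 0], [0, 0, 0], [0, 0, 0], [0, 0, 0], [0, 0, 0], [0, 0, 0]]' --dp '[[-0.05, 0, 0.06], [0, 0, 0], [0, 0, 0], [0, 0, 0], [0, 0, 0], [0, 0, 0]]' --jaw '[0.5, 0.7, 0.9, 1, 1, 1]' --newtons 15

```text
clock: 5.02
tool_pos: [0.6107, 0.0852, 0.0877]
eef_rot: [0.74, 0.672, 0.0, 0.0]
contact_force: [-0.3, -0.1, 3.1]
opening: 0.108
```

```bash
python3 - <<'E'
from h import *
todo([.609,.085,.084])
E
```

```text
t 5.02 tcp [0.6107 0.0852 0.0877] F [-0.3 -0.1  3.1] op 0.108 q [-0.26  0.88  0.08  1.71 -0.12  0.55 -0.2 ]
y ang -5.54 z [ 0.001  0.    -1.   ]
dp units [-0.013 -0.069  0.148]
```

Request:
move_arm --turn '[[0, 0, 0.018], [0, 0, 0.018], [0, 0, 0.018], [0, 0, 0.018], [0, 0, 0.018], [0, 0, 0.018], [0, 0, 0.018], [0, 0, 0.018], [0, 0, 0.018], [0, 0, 0.008]]' --dp '[[0, 0, 0], [0, 0, 0], [0, 0, 0], [0, 0, 0], [0, 0, 0], [0, 0, 0], [0, 0, 0], [0, 0, 0], [0, 0, 0], [0, 0, 0]]' --jaw '[1, 1, 1, 1, 1, 1, 1, 1, 1, 1]'

```text
clock: 5.85
tool_pos: [0.6126, 0.0838, 0.0878]
eef_rot: [0.98, 0.199, 0.002, 0.001]
contact_force: [3.2, -2.9, -1.3]
opening: 0.113
```

```bash
python3 - <<'E'
from h import *
todo(None); print(r.get_state()["moment"])
s=r.snapshot("side")
crop(s,220,340,120,255,5,"pics/s4.png")
E
```

```text
t 5.85 tcp [0.6126 0.0838 0.0878] F [ 3.2 -2.9 -1.3] op 0.113 q [-0.41  0.91  0.36  1.72 -0.51  0.6  -0.92]
y ang -67.04 z [ 0.005 -0.002 -1.   ]
[-0.51091426 -0.54023876  0.24823272]
```

View pics/s4.png

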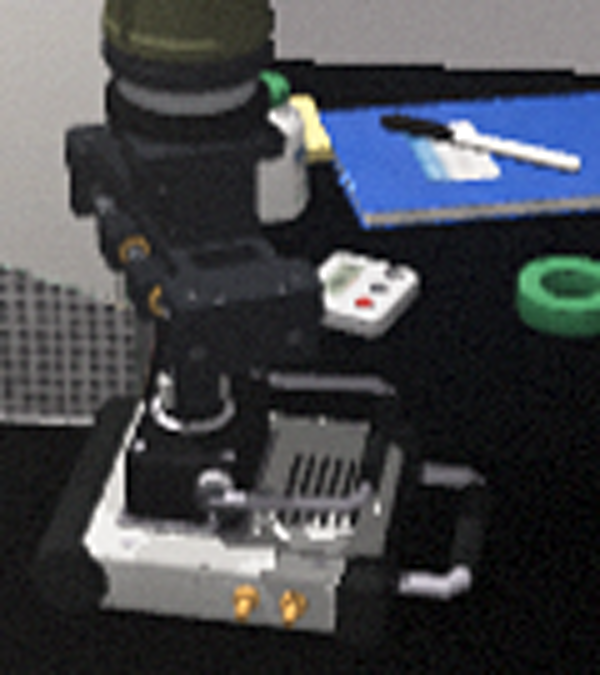

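Request:
move_arm --turn '[[0, 0, 0.004], [0, 0, 0], [0, 0, 0], [0, 0, 0], [0, 0, 0], [0, 0, 0], [0, 0, 0], [0, 0, 0]]' --dp '[[0, 0, 0], [0, 0, 0], [0, 0, 0], [0, 0, 0], [0, 0, 0], [0, 0, -0.5], [0, 0, -1], [0, 0, -1]]' --jaw '[1, 1, 0.5, 0.3, 0.3, 0.3, 0.3, 0.3]'

```text
clock: 6.57
tool_pos: [0.609, 0.0851, 0.1501]
eef_rot: [0.982, 0.189, -0.002, -0.0]
contact_force: [1.1, 0.2, -1.0]
opening: 0.349
```

Request:
move_arm --turn '[[0, 0, -0.018], [0, 0, -0.018], [0, 0, -0.018], [0, 0, -0.018], [0, 0, -0.018], [0, 0, -0.018], [0, 0, -0.018], [0, 0, -0.018], [0, 0, -0.018], [0, 0, -0.013]]' --dp '[[0, 0, -0.5], [0, 0, 0], [0, 0, 0], [0, 0, 0], [0, 0, 0], [0, 0, 0], [0, 0, 0], [0, 0, 0], [0, 0, 0], [0, 0, 0]]' --jaw '[0.3, 0.3, 0.3, 0.3, 0.3, 0.3, 0.3, 0.3, 0.3, 0.3]'

```text
clock: 7.4
tool_pos: [0.6099, 0.0847, 0.1629]
eef_rot: [0.736, 0.677, -0.0, -0.0]
contact_force: [-0.5, -0.7, -0.7]
opening: 0.351
```

```bash
python3 - <<'E'
from h import *
s=r.snapshot("side")
c=np.cos(np.radians(-5.5));sn=np.sin(np.radians(-5.5))
bar=np.array([.609,.0848])-.0918*np.array([c,sn]); print("bar",bar)
todo([*bar,.12])
crop(s,220,330,180,255,7,"pics/s5.png")
E
```

```text
bar [0.51762263 0.09359864]
t 7.45 tcp [0.6099 0.0845 0.1629] F [ 1.  -0.  -0.7] op 0.346 q [-0.28  0.77  0.12  1.67 -0.12  0.7  -0.18]
y ang -4.73 z [-0.001 -0.    -1.   ]
dp units [ 0.057 -3.708  1.717]
```

View pics/s5.png

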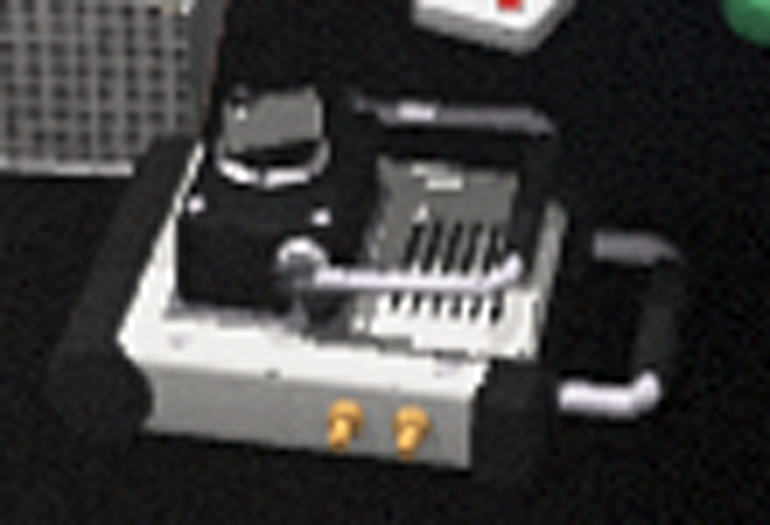

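```bash
python3 - <<'E'
from h import *
s=r.snapshot("side")
S=lambda u,v:(220+u/7,180+v/7)
print(onz(s,*S(512,265),.071),onz(s,*S(545,125),.071),onz(s,*S(530,195),.071))
E
```

```text
[0.52249348 0.13885811 0.071     ] [0.51294047 0.04873731 0.071     ] [0.51735137 0.09523084 0.071     ]
```

Request:
move_arm --turn '[[0, 0, 0.002], [0, 0, 0], [0, 0, 0], [0, 0, 0], [0, 0, 0], [0, 0, 0], [0, 0, 0], [0, 0, 0]]' --dp '[[0, -0.6, 0], [0, -0.6, 0], [0, -0.6, 0], [0, -0.6, 0.3], [0, -0.6, 0.5], [0, -0.6, 0.5], [0, -0.1, 0.4], [0, 0, 0]]' --jaw '[0.3, 0.3, 0.3, 0.3, 0.3, 0.3, 0.3, 0.3]'

```text
clock: 8.17
tool_pos: [0.5158, 0.0943, 0.1186]
eef_rot: [0.743, 0.669, -0.002, -0.001]
contact_force: [0.5, 0.1, -0.5]
opening: 0.349
```

```bash
python3 - <<'E'
from h import *
s=r.snapshot("side")
todo([.5176,.0936,.054])
crop(s,220,340,120,255,5,"pics/s6.png")
E
```

```text
t 8.22 tcp [0.5176 0.0942 0.1195] F [-0.4  0.  -0.4] op 0.35 q [-0.32  0.75  0.09  1.97 -0.16  0.42 -0.22]
y ang -5.97 z [-0.002 -0.001 -1.   ]
dp units [-0.023  0.009  2.619]
```

View pics/s6.png

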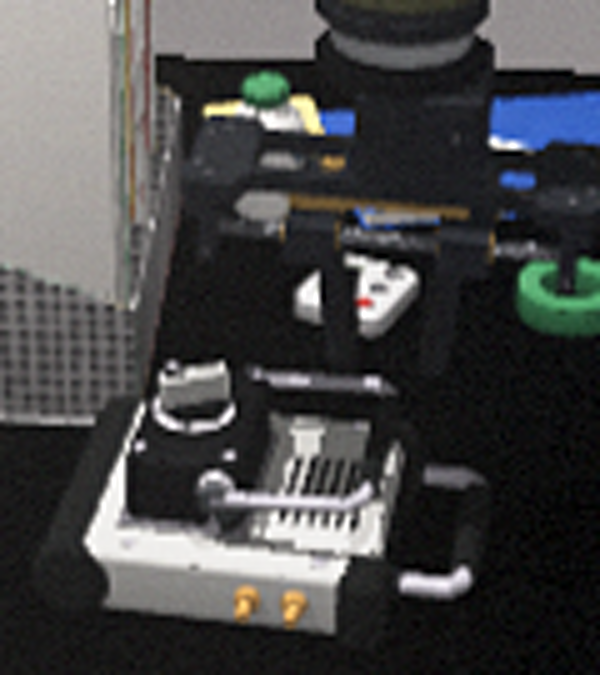

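Request:
move_arm --turn '[[0, 0, 0], [0, 0, 0], [0, 0, 0], [0, 0, 0], [0, 0, 0], [0, 0, 0], [0, 0, 0], [0, 0, 0], [0, 0, 0], [0, 0, 0]]' --dp '[[0, 0, 0.6], [0, 0, 0.6], [0, 0, 0.6], [0, 0, 0.5], [0, 0, 0.3], [0, 0, 0], [0, 0, 0], [0, 0, 0], [0, 0, 0], [0, 0, 0]]' --jaw '[0.3, 0.3, 0.3, 0.3, 0.3, 0.3, 0.6, 0.8, 1, 1]' --newtons 15

```text
clock: 9.05
tool_pos: [0.5187, 0.0945, 0.0555]
eef_rot: [0.743, 0.67, 0.0, 0.0]
contact_force: [-0.1, -0.3, 2.5]
opening: 0.13
```

```bash
python3 - <<'E'
from h import *
s=r.snapshot("side")
todo(None)
crop(s,220,340,120,255,5,"pics/s7.png")
E
```

```text
t 9.1 tcp [0.5188 0.0945 0.0555] F [-1.  -0.1  3.4] op 0.124 q [-0.3   0.87  0.06  2.   -0.17  0.28 -0.21]
y ang -5.89 z [ 0.001  0.    -1.   ]
```

View pics/s7.png

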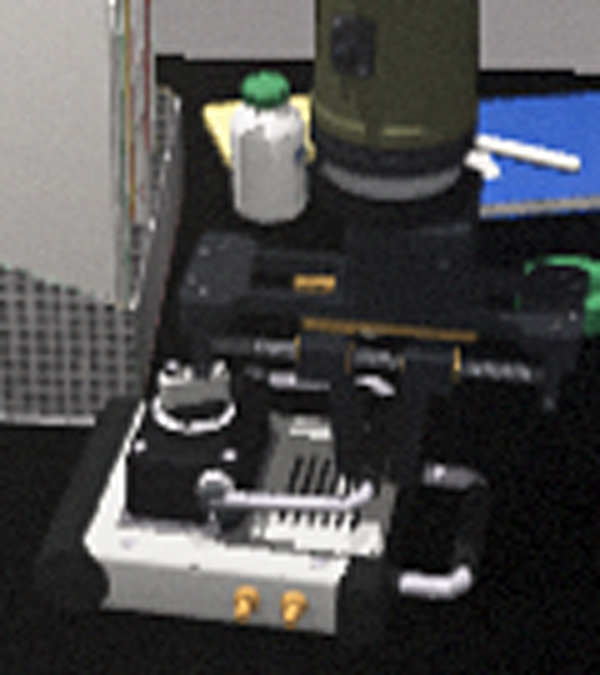

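Request:
move_arm --turn '[[0, 0, 0], [0, 0, 0], [0, 0, 0], [0, 0, 0], [0, 0, 0], [0, 0, 0]]' --dp '[[0.0, 0.039, -0.248], [0, 0.039, -0.248], [0, 0.082, -0.238], [0, 0.082, -0.238], [0, 0.122, -0.22], [0, 0.122, -0.22]]' --jaw '[1, 1, 1, 1, 1, 1]'

```text
clock: 9.6
tool_pos: [0.5289, 0.0933, 0.0904]
eef_rot: [0.742, 0.67, -0.001, -0.001]
contact_force: [-3.9, 0.1, -1.4]
opening: 0.13
```

```bash
python3 - <<'E'
from h import *
s=r.snapshot("side")
todo(None)
crop(s,220,340,120,255,5,"pics/s8.png")
E
```

```text
t 9.65 tcp [0.5299 0.0932 0.0913] F [-5.9  0.3  0.9] op 0.131 q [-0.31  0.81  0.08  1.95 -0.16  0.39 -0.21]
y ang -5.87 z [-0.002  0.    -1.   ]
```

View pics/s8.png

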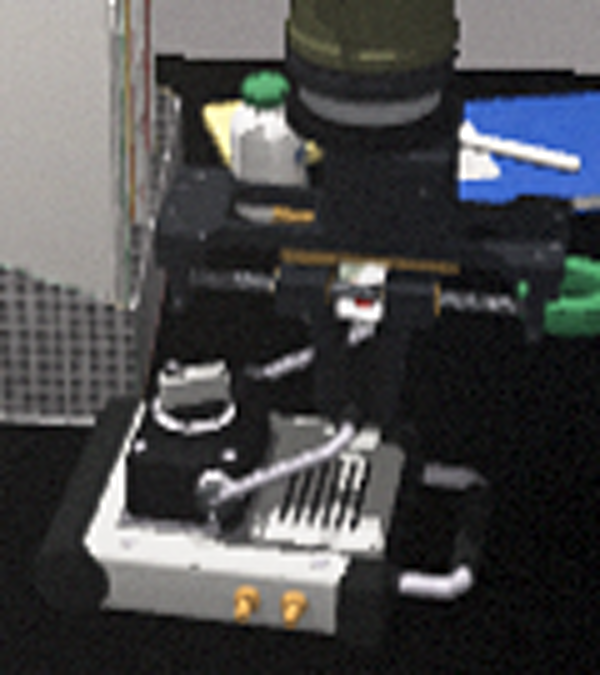

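Request:
move_arm --turn '[[0, 0, 0], [0, 0, 0], [0, 0, 0], [0, 0, 0], [0, 0, 0], [0, 0, 0], [0, 0, 0], [0, 0, 0]]' --dp '[[0, 0.158, -0.195], [0, 0.158, -0.195], [0, 0.19, -0.165], [0, 0.19, -0.165], [0, 0.215, -0.129], [0, 0.215, -0.129], [0, 0.234, -0.09], [0, 0.234, -0.09]]' --jaw '[1, 1, 1, 1, 1, 1, 1, 1]'

```text
clock: 10.32
tool_pos: [0.5665, 0.0888, 0.1205]
eef_rot: [0.742, 0.67, -0.003, -0.002]
contact_force: [-9.4, -0.1, 15.4]
opening: 0.131
```

```bash
python3 - <<'E'
from h import *
s=r.snapshot("side")
todo(None)
crop(s,220,340,120,255,5,"pics/s9.png")
E
```

```text
t 10.37 tcp [0.5698 0.0885 0.1213] F [-6.9 -1.5 16.9] op 0.13 q [-0.29  0.79  0.1   1.82 -0.14  0.54 -0.2 ]
y ang -5.9 z [-0.001 -0.    -1.   ]
```

View pics/s9.png

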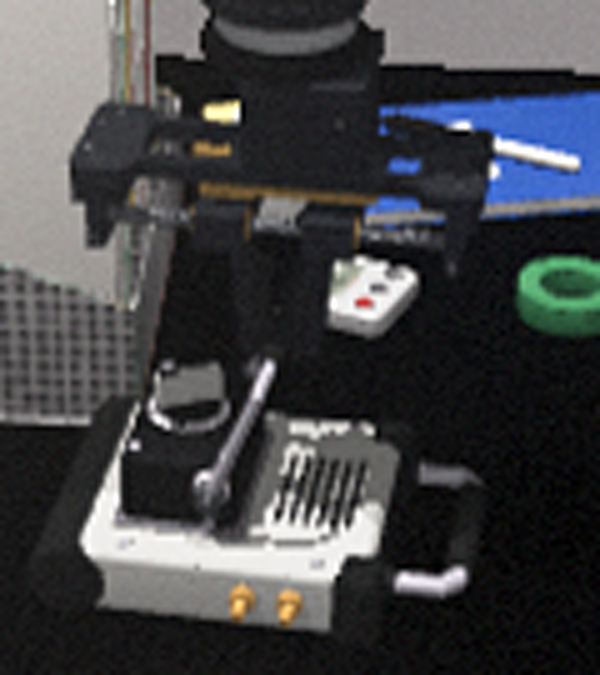

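Request:
move_arm --turn '[[0, 0, 0], [0, 0, 0], [0, 0, 0]]' --dp '[[0, 0.1, -0.1], [0, 0.15, -0.06], [0, 0, 0]]' --jaw '[1, 1, 1]'

```text
clock: 10.62
tool_pos: [0.5775, 0.0877, 0.1238]
eef_rot: [0.743, 0.67, 0.001, 0.001]
contact_force: [-2.8, -1.1, 8.0]
opening: 0.131
```

```bash
python3 - <<'E'
from h import *
s=r.snapshot("side")
todo(None)
crop(s,220,340,120,255,5,"pics/s10.png")
E
```

```text
t 10.67 tcp [0.5773 0.0877 0.1238] F [-3.5 -1.1  6.3] op 0.127 q [-0.29  0.8   0.1   1.8  -0.14  0.55 -0.2 ]
y ang -5.91 z [ 0.002 -0.    -1.   ]
```

View pics/s10.png

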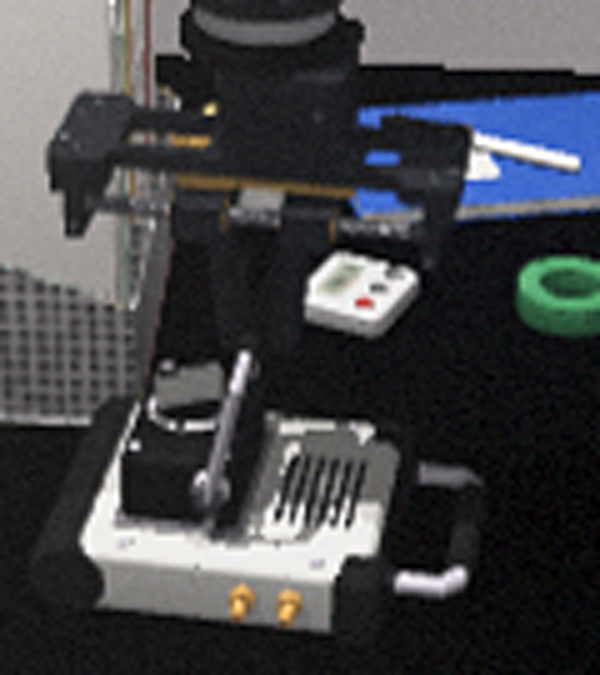

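Request:
move_arm --turn '[[0, 0, 0], [0, 0, 0], [0, 0, 0], [0, 0, 0], [0, 0, 0], [0, 0, 0], [0, 0, 0]]' --dp '[[0, 0.275, -0.08], [0, 0.275, -0.04], [0, 0.25, 0], [0, 0.25, 0.04], [0, 0.24, 0.05], [0, 0.24, 0.07], [0, 0, 0]]' --jaw '[1, 1, 1, 1, 1, 1, 1]'

```text
clock: 11.25
tool_pos: [0.6162, 0.0837, 0.1216]
eef_rot: [0.743, 0.67, 0.001, 0.001]
contact_force: [-0.2, -3.5, 2.8]
opening: 0.131
```

```bash
python3 - <<'E'
from h import *
s=r.snapshot("side")
todo(None)
crop(s,220,340,120,255,5,"pics/s11.png")
E
```

```text
t 11.3 tcp [0.6157 0.0838 0.1217] F [-0.8 -2.3  2.9] op 0.129 q [-0.27  0.84  0.11  1.68 -0.14  0.63 -0.19]
y ang -5.92 z [ 0.002 -0.001 -1.   ]
```

View pics/s11.png

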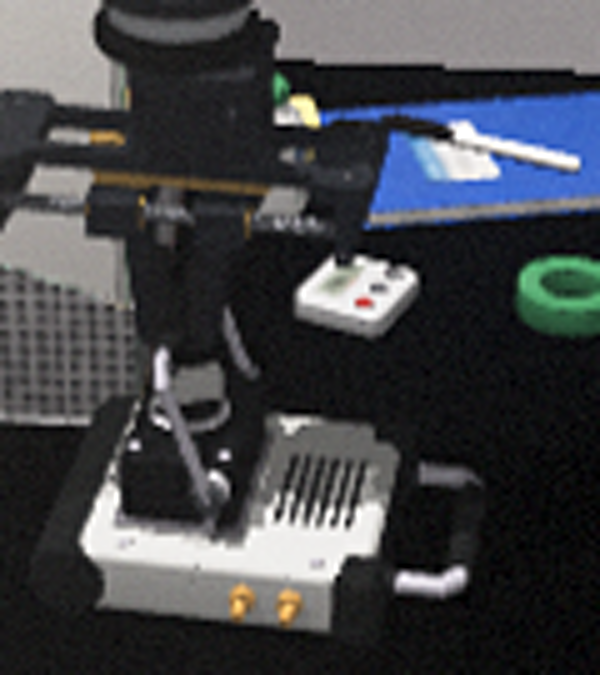

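Request:
move_arm --turn '[[0, 0, 0], [0, 0, 0], [0, 0, 0], [0, 0, 0], [0, 0, 0], [0, 0, 0], [0, 0, 0]]' --dp '[[0, 0, 0], [0, 0, 0], [0, 0.1, -0.4], [0, 0, -0.8], [0, 0, -0.8], [0, 0, 0], [0, 0, 0]]' --jaw '[0.6, 0.3, 0.3, 0.3, 0.3, 0.3, 0.3]'

```text
clock: 11.88
tool_pos: [0.6179, 0.0852, 0.1737]
eef_rot: [0.742, 0.67, 0.002, 0.001]
contact_force: [0.7, -0.0, 0.0]
opening: 0.352
```

```bash
python3 - <<'E'
from h import *
s=r.snapshot("side")
todo(None)
crop(s,220,340,120,255,5,"pics/s12.png")
E
```

```text
t 11.93 tcp [0.6169 0.085  0.1725] F [0.5 0.8 0. ] op 0.348 q [-0.28  0.77  0.12  1.65 -0.13  0.73 -0.2 ]
y ang -5.83 z [ 0.001  0.001 -1.   ]
```

View pics/s12.png

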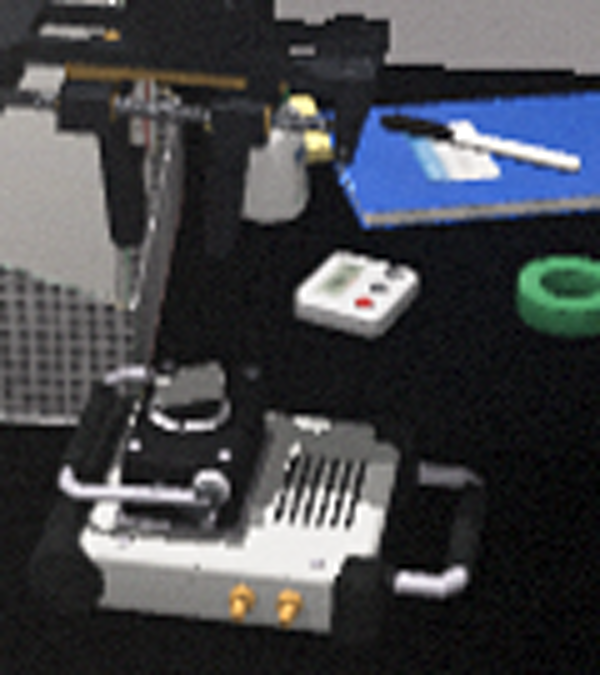

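```bash
python3 - <<'E'
from h import *
from scipy.optimize import least_squares
s=r.snapshot("side");t=r.snapshot("top")
def ony(u,v,y):
    o,d=ray(s,u,v); return o+d*(y-o[1])/d[1]
k=lambda u,v:(220+u/5,120+v/5)
print("s7 Rtab",ony(*k(550,405),.10),"s12 Rtab",ony(*k(345,170),.085),"tip",ony(*k(225,255),.085),ony(*k(125,250),.085))
D=[([.5316,.1855,.2388],[.61,1.77,.77]),([.6085,.0838,.1614],[.77,1.68,.70]),([.6087,.0865,.086],[.88,1.71,.55]),([.5176,.0942,.1195],[.75,1.97,.42]),([.5188,.0945,.0555],[.87,2.0,.28]),([.5773,.0877,.1238],[.8,1.8,.55]),([.6157,.0838,.1217],[.84,1.68,.63]),([.6169,.085,.1725],[.77,1.65,.73])]
def f(x):
    L1,L2,L3,h,c=x;e=[]
    for p,(a,b,g) in D:
        e+= [c+L1*np.sin(a)+L2*np.sin(a+b)+L3*np.sin(a+b+g)-np.hypot(p[0],p[1]), h+L1*np.cos(a)+L2*np.cos(a+b)-L3-p[2]]
    return e
S=least_squares(lambda x:np.r_[f(x),(np.array(x)-[.4,.4,.35,.3,0])*.01],[.4,.4,.35,.3,0]); print(S.x,np.abs(f(S.x)).max())
L1,L2,L3,h,c=S.x
print("resid",np.round(f(S.x),4))
def ik(rr,z,t): # t tilt: tool direction forward by t from down
    wr=rr-c-L3*np.sin(t); wz=z-h+L3*np.cos(t)
    d=np.hypot(wr,wz); cb=(d*d-L1*L1-L2*L2)/(2*L1*L2)
    if abs(cb)>1: return None
    b=np.arccos(cb); a=np.arctan2(wr,wz)-np.arctan2(L2*np.sin(b),L1+L2*np.cos(b))
    return np.round([a,b,np.pi-t-a-b],2)
import json; json.dump(list(S.x),open("ik.json","w"))
for T in (-25,-15,-10,-5,0,10,20,30): 
    tt=np.radians(T); g=np.array([.480,.024]); tcp=g+.0187*np.array([np.sin(tt),-np.cos(tt)])
    g2=np.array([.708,.207]); tc2=g2+.0187*np.array([np.sin(tt),-np.cos(tt)])
    print(T,ik(*tcp,tt),ik(*tc2,tt))
crop(s,220,330,180,255,7,"pics/s13.png");crop(t,235,320,165,250,7,"pics/t13.png")
S_=lambda u,v:(220+u/7,180+v/7)
E
```

```text
s7 Rtab [0.4361947  0.1        0.09802066] s12 Rtab [0.53839362 0.085      0.21112269] tip [0.59351605 0.085      0.16410583] [0.64079677 0.085      0.16456192]
[ 0.56832911  0.34732681  0.09793367  0.12100924 -0.00232894] 0.003372000115665269
resid [-0.0009 -0.0013 -0.0002  0.0022  0.0031  0.0034  0.0013  0.0025 -0.0029
 -0.0005 -0.0003 -0.0024  0.0009 -0.0016 -0.0008 -0.0022]
-25 [0.97 2.04 0.57] [0.92 1.22 1.44]
-15 [0.96 2.07 0.37] [0.89 1.27 1.24]
-10 [0.96 2.09 0.26] [0.88 1.29 1.14]
-5 [0.95 2.11 0.16] [0.87 1.32 1.04]
0 [0.95 2.13 0.05] [0.86 1.35 0.94]
10 [ 0.95  2.17 -0.16] [0.84 1.4  0.73]
20 [ 0.96  2.21 -0.38] [0.83 1.45 0.52]
30 [ 0.98  2.25 -0.61] [0.82 1.49 0.31]
```

View pics/s13.png

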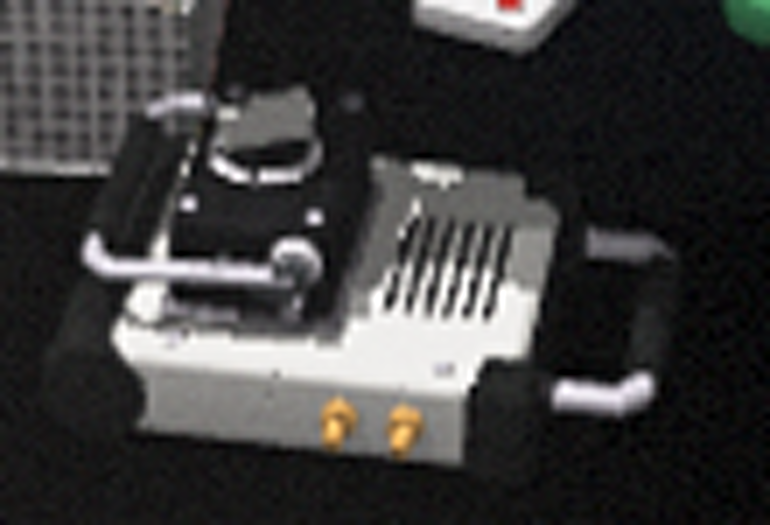

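View pics/t13.png

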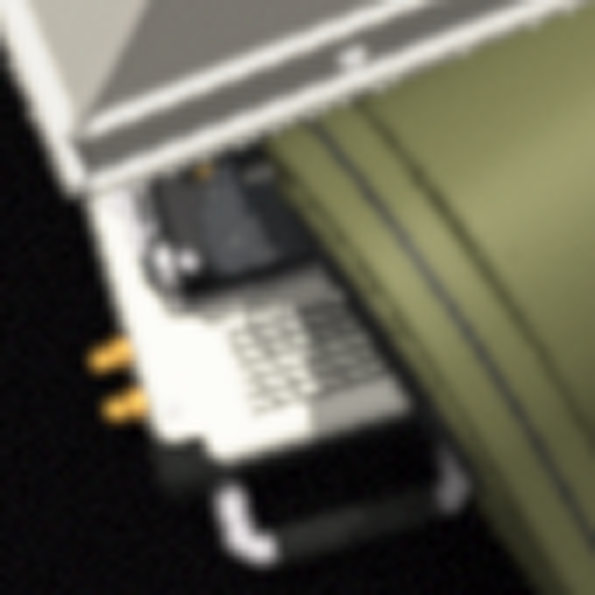

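```bash
python3 - <<'E'
from h import *
s=r.snapshot("side")
S=lambda u,v:(220+u/7,180+v/7)
print(onz(s,*S(655,318),.024),onz(s,*S(258,108),.1))
todo([.4692,.0983,.11])
E
```

```text
[0.47109711 0.09942244 0.024     ] [0.61251083 0.09228793 0.1       ]
t 12.08 tcp [0.6161 0.0845 0.1711] F [ 0.   0.  -0.2] op 0.347 q [-0.28  0.77  0.12  1.65 -0.13  0.73 -0.2 ]
y ang -5.85 z [-0.002  0.    -1.   ]
dp units [-0.051 -5.898  2.456]
```

Request:
move_arm --turn '[[0, 0, 0], [0, 0, 0], [0, 0, 0], [0, 0, 0], [0, 0, 0], [0, 0, 0], [0, 0, 0], [0, 0, 0], [0.011, 0, 0], [0.011, 0, 0]]' --dp '[[0, -0.75, 0], [0, -0.75, 0], [0, -0.75, 0], [0, -0.75, 0.3], [0, -0.75, 0.3], [0, -0.75, 0.5], [0, -0.75, 0.5], [0, -0.7, 0.5], [0, 0, 0], [0, 0, 0]]' --jaw '[0.45, 0.45, 0.45, 0.45, 0.45, 0.45, 0.45, 0.45, 0.45, 0.45]'

```text
clock: 12.92
tool_pos: [0.4645, 0.0996, 0.1185]
eef_rot: [0.74, 0.669, -0.05, -0.054]
contact_force: [1.2, 0.1, -0.8]
opening: 0.277
```

```bash
python3 - <<'E'
from h import *
s=r.snapshot("side")
todo([.4692,.0983,.0095])
crop(s,240,360,120,255,5,"pics/s14.png")
E
```

```text
t 12.97 tcp [0.4701 0.0992 0.1186] F [ 5.3  0.5 -0.3] op 0.275 q [-0.3   0.76  0.05  1.98 -0.17  0.55 -0.21]
y ang -5.91 z [-0.142  0.014 -0.99 ]
dp units [-0.037  0.59   4.322]
```

View pics/s14.png

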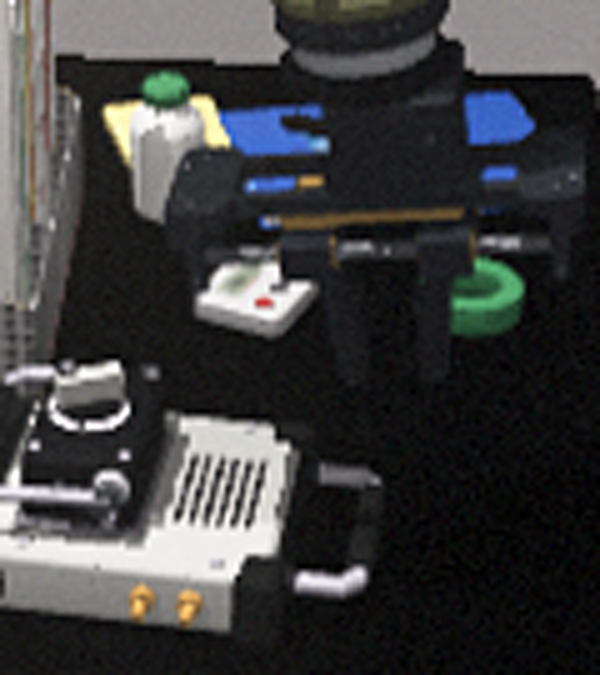

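Request:
move_arm --turn '[[0, 0, 0], [0, 0, 0], [0, 0, 0], [0, 0, 0], [0, 0, 0], [0, 0, 0], [0, 0, 0]]' --dp '[[-0.04, 0.08, 0.6], [0, 0.08, 0.6], [0, 0.08, 0.6], [0, 0.08, 0.6], [0, 0.07, 0.5], [0, 0.03, 0.2], [0, 0, 0]]' --jaw '[0.45, 0.45, 0.45, 0.45, 0.45, 0.45, 0.45]'

```text
clock: 13.55
tool_pos: [0.4677, 0.0984, 0.0401]
eef_rot: [0.741, 0.668, -0.047, -0.052]
contact_force: [0.3, 0.2, 0.6]
opening: 0.273
```

```bash
python3 - <<'E'
from h import *
s=r.snapshot("side")
todo([.4692,.0983,.0095])
crop(s,250,350,150,255,7,"pics/s15.png")
E
```

```text
t 13.6 tcp [0.4682 0.0984 0.0409] F [ 0.5 -0.5  0.5] op 0.276 q [-0.28  0.9   0.02  2.01 -0.18  0.37 -0.2 ]
y ang -5.88 z [-0.138  0.014 -0.99 ]
dp units [-1.000e-03  2.140e-01  1.238e+00]
```

View pics/s15.png

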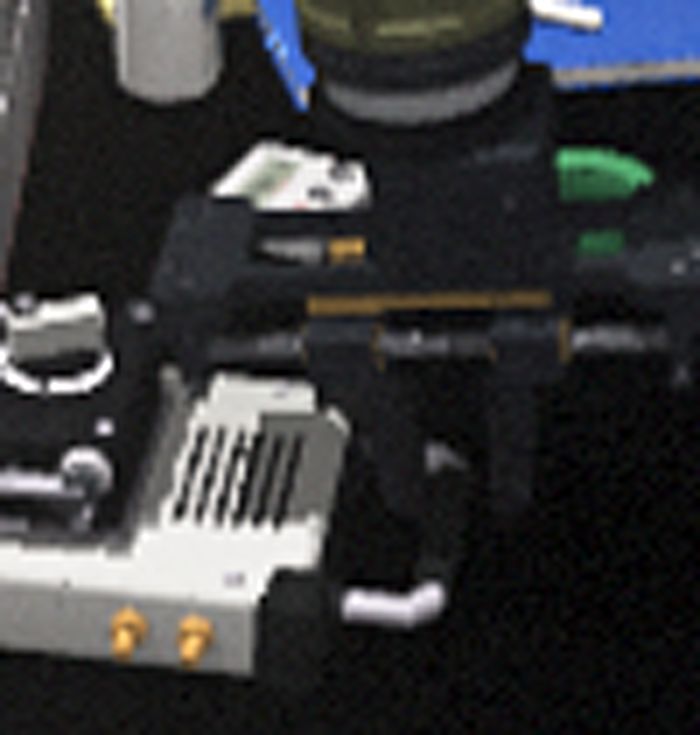

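Request:
move_arm --turn '[[0, 0, 0], [0, 0, 0], [0, 0, 0], [0, 0, 0]]' --dp '[[0, 0.06, 0.4], [0, 0.07, 0.4], [0, 0.07, 0.4], [0, 0, 0]]' --jaw '[0.45, 0.45, 0.45, 0.45]'

```text
clock: 13.93
tool_pos: [0.4686, 0.0983, 0.0091]
eef_rot: [0.741, 0.668, -0.047, -0.052]
contact_force: [-0.3, -0.0, -0.2]
opening: 0.273
```

```bash
python3 - <<'E'
from h import *
s=r.snapshot("side")
todo([.4692,.0983,.0095])
crop(s,250,350,150,255,7,"pics/s16.png")
E
```

```text
t 13.98 tcp [0.4687 0.0983 0.0098] F [ 0.9 -0.3 -0.5] op 0.276 q [-0.27  0.96  0.01  2.01 -0.18  0.31 -0.19]
y ang -5.88 z [-0.139  0.014 -0.99 ]
dp units [0.    0.022 0.01 ]
```

View pics/s16.png

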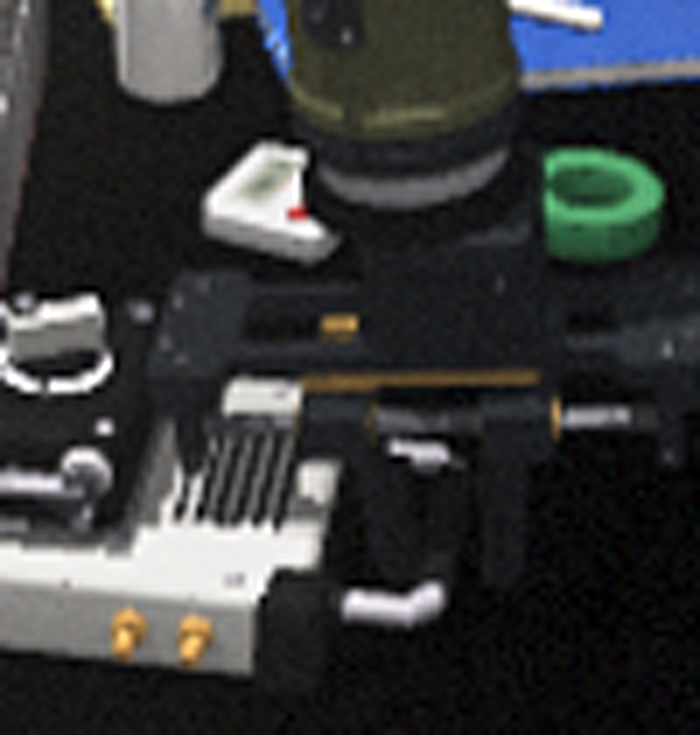

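No contact, and the handle lies between the fingers. Close.

Request:
move_arm --turn '[[0, 0, 0], [0, 0, 0], [0, 0, 0], [0, 0, 0], [0, 0, 0]]' --dp '[[0, 0, 0], [0, 0, 0], [0, 0, 0], [0, 0, 0], [0, 0, 0]]' --jaw '[0.7, 0.9, 1, 1, 1]' --newtons 20

```text
clock: 14.4
tool_pos: [0.4706, 0.0984, 0.011]
eef_rot: [0.741, 0.668, -0.045, -0.05]
contact_force: [3.9, -0.0, -3.8]
opening: 0.159
```

```bash
python3 - <<'E'
from h import *
todo(None)
M=R.from_quat(r.get_state()["eef_rot"]).as_matrix()
psi=np.radians(-5.7); xm=np.array([np.cos(psi),np.sin(psi),0]); up=np.array([0,0,1.])
def H(th): 
    a=-187*np.cos(th)+4*np.sin(th)+20*th; b=20+187*np.sin(th)+4*np.cos(th); return (a*xm+b*up)/1000
for d in range(10,91,10):
    v=H(np.radians(d))-H(np.radians(d-10)); print(d,(M.T@v/.025).round(3))
E
```

```text
t 14.4 tcp [0.4706 0.0984 0.011 ] F [ 3.9 -0.  -3.8] op 0.159 q [-0.27  0.95  0.01  2.01 -0.18  0.31 -0.19]
y ang -5.9 z [-0.134  0.014 -0.991]
10 [ 0.002  0.103 -1.323]
20 [ 0.002  0.33  -1.309]
30 [ 0.003  0.551 -1.256]
40 [ 0.004  0.76  -1.166]
50 [ 0.004  0.949 -1.04 ]
60 [ 0.005  1.114 -0.884]
70 [ 0.005  1.25  -0.701]
80 [ 0.005  1.351 -0.498]
90 [ 0.005  1.416 -0.28 ]
```

Request:
move_arm --turn '[[0, 0, 0], [0, 0, 0], [0, 0, 0], [0, 0, 0], [0, 0, 0], [0, 0, 0], [0, 0, 0], [0, 0, 0]]' --dp '[[0, 0.02, -0.33], [0, 0.02, -0.33], [0, 0.03, -0.33], [0, 0.03, -0.33], [0, 0.08, -0.33], [0, 0.08, -0.33], [0, 0.08, -0.33], [0, 0.08, -0.33]]' --jaw '[1, 1, 1, 1, 1, 1, 1, 1]'

```text
clock: 15.07
tool_pos: [0.4886, 0.0963, 0.0756]
eef_rot: [0.741, 0.668, -0.047, -0.051]
contact_force: [1.8, -0.7, -4.6]
opening: 0.16
```

```bash
python3 - <<'E'
from h import *
s=r.snapshot("side")
todo(None); print(r.get_state()["moment"])
crop(s,200,350,120,255,5,"pics/s17.png")
E
```

```text
t 15.12 tcp [0.4894 0.0964 0.0768] F [-1.  -0.7 -1. ] op 0.161 q [-0.28  0.84  0.04  1.95 -0.17  0.49 -0.2 ]
y ang -5.89 z [-0.136  0.014 -0.991]
[-0.15766005  0.28731797 -0.01109457]
```

View pics/s17.png

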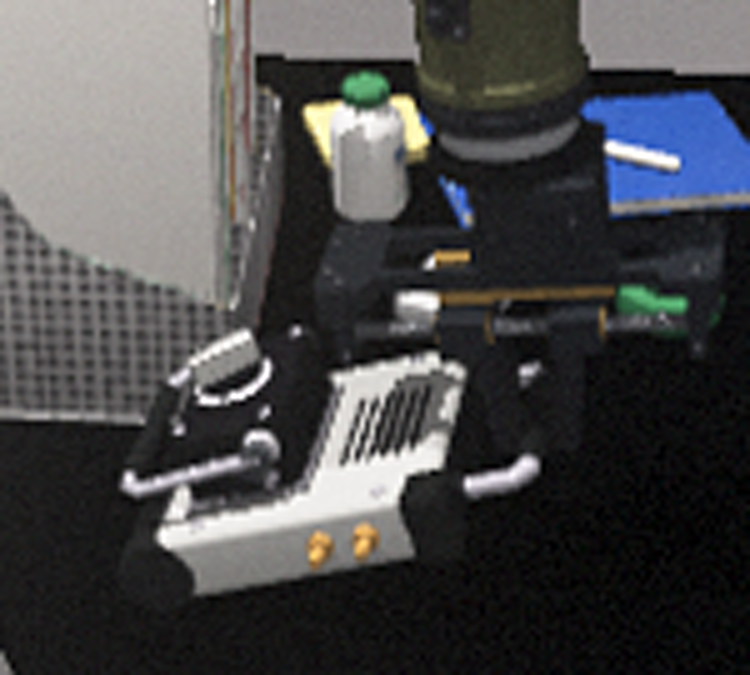

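Request:
move_arm --turn '[[0, 0, 0], [0, 0, 0], [0, 0, 0], [0, 0, 0], [0, 0, 0], [0, 0, 0], [0, 0, 0], [0, 0, 0], [0, 0, 0]]' --dp '[[0, 0.18, -0.42], [0, 0.18, -0.42], [0, 0.19, -0.42], [0, 0.25, -0.39], [0, 0.25, -0.39], [0, 0.26, -0.39], [0, 0.32, -0.35], [0, 0.32, -0.35], [0, 0.31, -0.34]]' --jaw '[1, 1, 1, 1, 1, 1, 1, 1, 1]'

```text
clock: 15.87
tool_pos: [0.5503, 0.0896, 0.1536]
eef_rot: [0.74, 0.668, -0.051, -0.056]
contact_force: [-8.2, -0.5, 6.2]
opening: 0.16
```

```bash
python3 - <<'E'
from h import *
s=r.snapshot("side")
todo(None); print(r.get_state()["moment"])
crop(s,200,350,120,255,5,"pics/s18.png")
E
```

```text
t 15.92 tcp [0.5524 0.0894 0.1551] F [-11.1  -0.5  12.9] op 0.158 q [-0.26  0.78  0.08  1.71 -0.14  0.8  -0.2 ]
y ang -5.87 z [-0.147  0.014 -0.989]
[-0.10760618  2.79761604 -0.01671439]
```

View pics/s18.png

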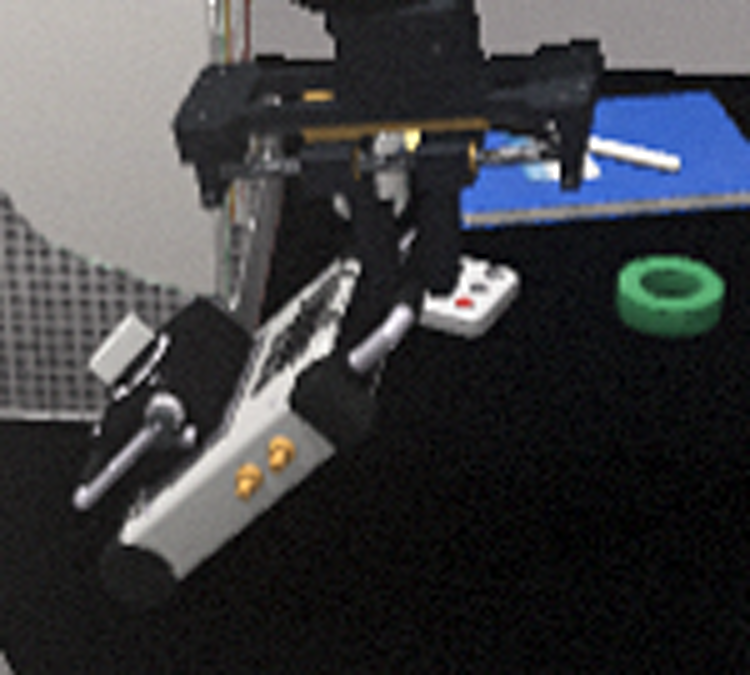

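Request:
move_arm --turn '[[0, 0, 0], [0, 0, 0], [0, 0, 0], [0, 0, 0], [0, 0, 0]]' --dp '[[0, 0, -0.12], [0, 0.37, -0.3], [0, 0.37, -0.3], [0, 0.36, -0.29], [0, 0, 0]]' --jaw '[1, 1, 1, 1, 1]'

```text
clock: 16.33
tool_pos: [0.5856, 0.0859, 0.1764]
eef_rot: [0.741, 0.668, -0.048, -0.052]
contact_force: [-7.0, -1.0, 10.2]
opening: 0.165
```

```bash
python3 - <<'E'
from h import *
s=r.snapshot("side")
todo(None); print(r.get_state()["moment"])
crop(s,200,350,120,255,5,"pics/s19.png")
E
```

```text
t 16.38 tcp [0.5847 0.086  0.176 ] F [-7.  -0.5 10.7] op 0.162 q [-0.25  0.78  0.09  1.6  -0.13  0.9  -0.19]
y ang -5.89 z [-0.142  0.014 -0.99 ]
[-0.2026307   1.86040613  0.02972294]
```

View pics/s19.png

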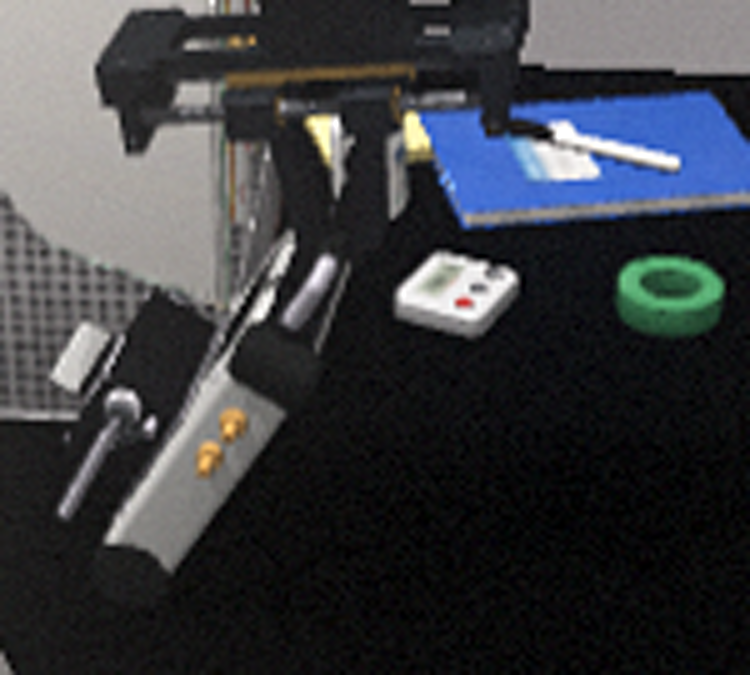

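```bash
python3 - <<'E'
from h import *
s=r.snapshot("side")
def ony(u,v,y):
    o,d=ray(s,u,v); return o+d*(y-o[1])/d[1]
print(ony(200+328/5,120+262/5,.086+.042))
# compare at start s16-like corner
print(ony(250+428/7,150+598/7,.098+.042))
print(proj(s,[.5847,.086,.176]), "tips near side", proj(s,[.5847,.095,.176]))
crop(s,230,290,140,190,12,"pics/s20.png")
E
```

```text
[0.58893719 0.128      0.1842578 ]
[0.4773038 0.14      0.0228272]
(np.float64(268.7419995543712), np.float64(166.89195190782883)) tips near side (np.float64(268.4729209188598), np.float64(168.7269128754103))
```

View pics/s20.png

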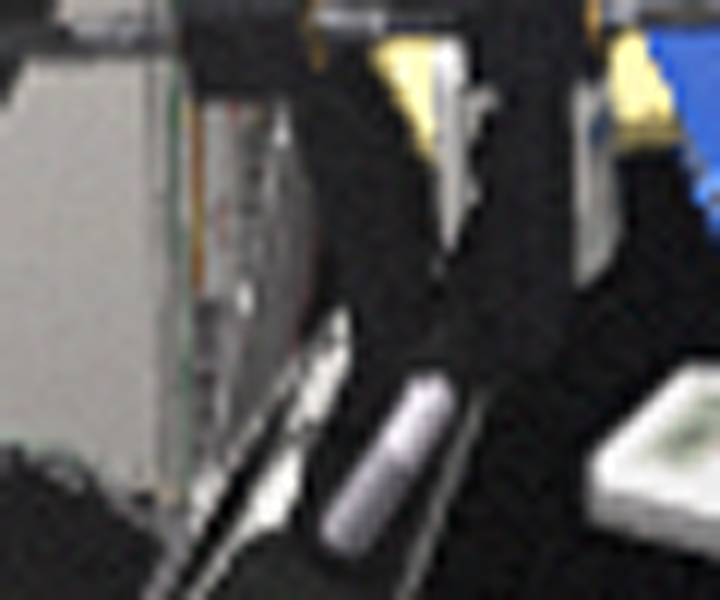

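Request:
move_arm --turn '[[0, 0, 0], [0, 0, 0], [0, 0, 0], [0, 0, 0], [0, 0, 0], [0, 0, 0], [0, 0, 0]]' --dp '[[0, 0.41, -0.23], [0, 0.42, -0.22], [0, 0.42, -0.2], [0, 0.45, -0.16], [0, 0.45, -0.14], [0, 0.45, -0.12], [0, 0, 0]]' --jaw '[1, 1, 1, 1, 1, 1, 1]'

```text
clock: 17.02
tool_pos: [0.6575, 0.0781, 0.1954]
eef_rot: [0.741, 0.668, -0.044, -0.049]
contact_force: [-1.5, -1.8, 14.7]
opening: 0.158
```

```bash
python3 - <<'E'
from h import *
s=r.snapshot("side")
todo(None); print(r.get_state()["moment"])
crop(s,190,310,110,255,5,"pics/s21.png")
E
```

```text
t 17.07 tcp [0.6566 0.0782 0.1953] F [-1.8 -1.9 14.1] op 0.16 q [-0.22  0.85  0.1   1.35 -0.13  1.08 -0.18]
y ang -5.93 z [-0.132  0.014 -0.991]
[-0.49227879  0.76503561  0.09136617]
```

View pics/s21.png

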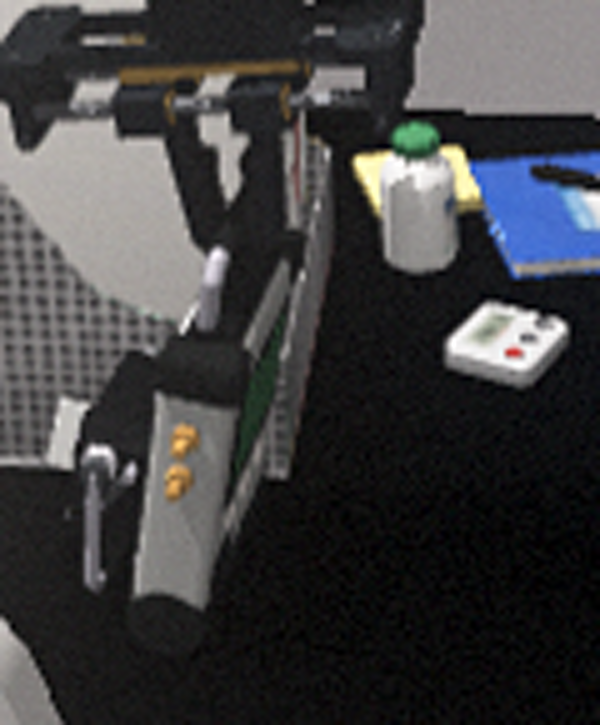

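```bash
cat >> h.py <<'E'
def ony(s,u,v,y):
    o,d=ray(s,u,v); return o+d*(y-o[1])/d[1]
def tilt(s,a,b,y=.15):
    p=ony(s,*a,y);q=ony(s,*b,y);d=p-q;print(p.round(4),q.round(4),"angle",np.degrees(np.arctan2(d[2],-d[0])).round(2),"len",np.linalg.norm(d).round(4))
E
python3 - <<'E'
from h import *
s=r.snapshot("side")
k=lambda u,v:(190+u/5,110+v/5)
tilt(s,k(158,395),k(135,592)); tilt(s,k(238,405),k(206,603))
c=k(170,610); print(ony(s,*c,.15), ony(s,*k(165,655),.15))
print(ony(s,*k(215,262),.078+.042))
crop(s,205,265,180,250,10,"pics/s22.png")
E
```

```text
[0.687  0.15   0.1489] [0.7034 0.15   0.0382] angle 81.6 len 0.1119
[0.6507 0.15   0.1454] [0.6694 0.15   0.0336] angle 80.53 len 0.1134
[0.68694295 0.15       0.02848211] [0.69061743 0.15       0.0011572 ]
[0.66326084 0.12       0.20202439]
```

View pics/s22.png

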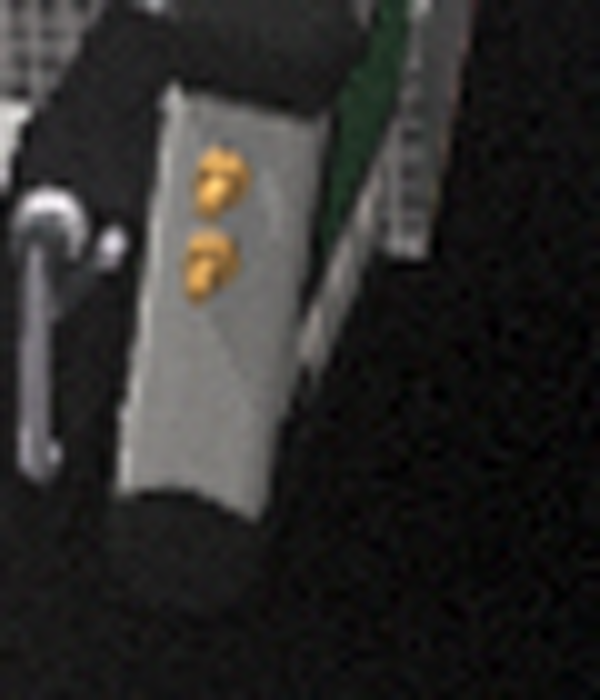

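Request:
move_arm --turn '[[0, 0, 0], [0, 0, 0], [0, 0, 0], [0, 0, 0], [0, 0, 0]]' --dp '[[0, 0.32, -0.06], [0, 0.32, -0.06], [0, 0.32, -0.05], [0, 0.31, -0.05], [0, 0, 0]]' --jaw '[1, 1, 1, 1, 1]'

```text
clock: 17.53
tool_pos: [0.6894, 0.0745, 0.1961]
eef_rot: [0.741, 0.668, -0.044, -0.049]
contact_force: [0.1, -1.9, 12.0]
opening: 0.16
```

```bash
python3 - <<'E'
from h import *
s=r.snapshot("side")
todo(None); print(r.get_state()["moment"])
crop(s,190,290,150,250,7,"pics/s23.png"); crop(s,150,330,90,250,4,"pics/s24.png")
E
```

```text
t 17.58 tcp [0.6889 0.0746 0.1961] F [ 0.7 -2.3 11.4] op 0.159 q [-0.21  0.9   0.11  1.23 -0.13  1.15 -0.18]
y ang -5.93 z [-0.131  0.013 -0.991]
[-0.5274842   0.33347029  0.0156995 ]
```

View pics/s23.png

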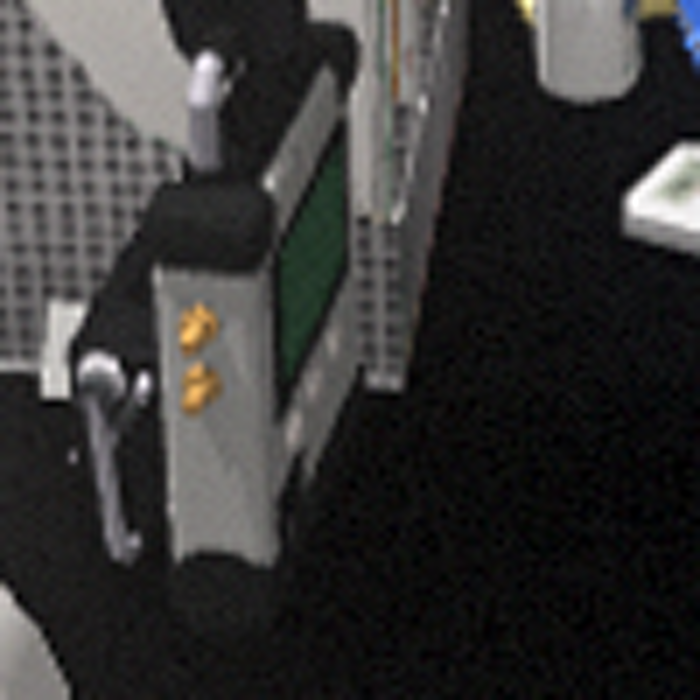

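```bash
python3 - <<'E'
from h import *
s=r.snapshot("side")
k=lambda u,v:(190+u/7,150+v/7)
for y in (.14,.15):
  tilt(s,k(155,265),k(172,555),y); tilt(s,k(270,270),k(280,560),y)
# kickstand leg: 4deg in
g=cv2.cvtColor(s["frame"],cv2.COLOR_BGR2HSV)
# sub-pixel edge tracking rows 192..228
gray=s["frame"].astype(float).mean(2)
L=[];Rr=[]
for v in range(191,226):
    row=gray[v,205:235]; d=np.diff(cv2.GaussianBlur(row[None],(3,1),0)[0])
    L.append((205+np.argmax(d[:12])+.5,v)); 
    j=18+np.argmin(d[18:28]);Rr.append((205+j+.5,v))
for E in (L,Rr):
    E=np.array(E); 
    for _ in range(3):
        c=np.polyfit(E[:,1],E[:,0],1); res=E[:,0]-np.polyval(c,E[:,1]); E=E[abs(res)<max(1.,res.std()*1.5)]
    print(len(E),c); tilt(s,(np.polyval(c,192),192),(np.polyval(c,225),225),.145)
for n,u,v in(("v",0,0),):
    p=np.array([.70,.145,.02]); print(proj(s,p),proj(s,p+[0,0,.12]))
# camera lens skew check: rack vertical edge
E
```

```text
[0.7105 0.14   0.1448] [0.7114 0.14   0.0279] angle 89.54 len 0.1169
[0.6727 0.14   0.1448] [0.6739 0.14   0.0279] angle 89.44 len 0.1169
[0.7084 0.15   0.1509] [0.7094 0.15   0.0353] angle 89.54 len 0.1156
[0.6711 0.15   0.1508] [0.6722 0.15   0.0352] angle 89.44 len 0.1156
33 [6.78576315e-02 1.98734855e+02]
[0.711  0.145  0.1367] [0.7111 0.145  0.0442] angle 89.95 len 0.0925
25 [5.55196205e-02 2.17430466e+02]
[0.6734 0.145  0.1386] [0.6727 0.145  0.0463] angle 90.44 len 0.0923
(np.float64(219.1045536537107), np.float64(233.36600040458652)) (np.float64(216.4619954832584), np.float64(190.9818998365619))
```

View pics/s24.png

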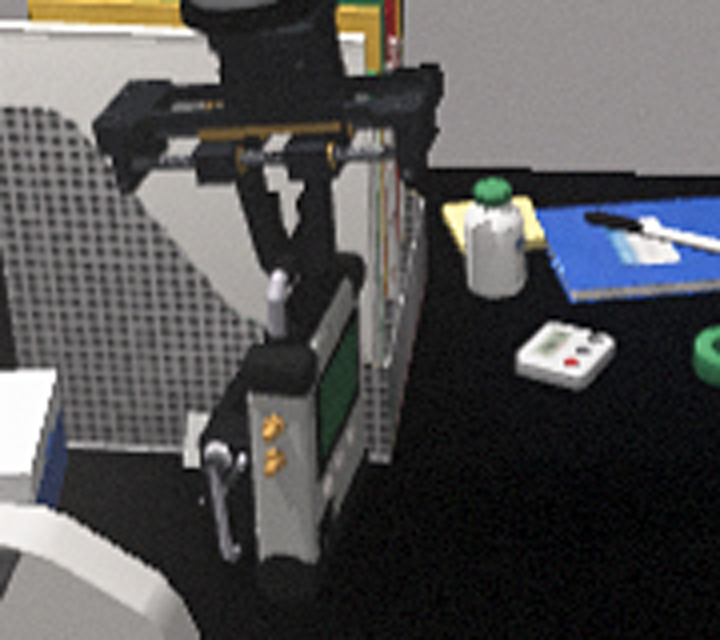

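Request:
move_arm --turn '[[0, 0, 0], [0, 0, 0], [0, 0, 0], [0, 0, 0], [0, 0, 0], [0, 0, 0]]' --dp '[[0, 0, 0], [0, 0, 0], [0, 0, 0], [0, 0, 0], [0, 0, 0], [0, 0, 0]]' --jaw '[1, 1, 1, 1, 1, 1]' --newtons 45

```text
clock: 18.13
tool_pos: [0.6882, 0.0746, 0.1961]
eef_rot: [0.741, 0.668, -0.045, -0.049]
contact_force: [0.4, -2.1, 10.8]
opening: 0.157
```

```bash
cat > chk.py <<'E'
from h import *
import sys
s=r.snapshot("side");t=r.snapshot("top")
todo(None); print(r.get_state()["moment"], R.from_quat(r.get_state()["eef_rot"]).as_matrix()[:,0])
gray=s["frame"].astype(float).mean(2)
L=[];Rr=[]
for v in range(191,226):
    d=np.diff(cv2.GaussianBlur(gray[v,205:235][None],(3,1),0)[0])
    for E,a,b,sg in((L,0,12,1),(Rr,18,28,-1)):
        w=np.clip(sg*d[a:b],0,None)**2; E.append((205.5+a+(w*np.arange(b-a)).sum()/w.sum(),v))
for E in (L,Rr):
    E=np.array(E)
    for _ in range(3):
        c=np.polyfit(E[:,1],E[:,0],1); res=E[:,0]-np.polyval(c,E[:,1]); E=E[abs(res)<max(.7,res.std()*1.5)]
    print(len(E)); tilt(s,(np.polyval(c,192),192),(np.polyval(c,225),225),.145)
crop(s,190,290,120,250,6,f"pics/{sys.argv[1]}.png");cv2.imwrite(f"pics/{sys.argv[1]}t.png",t["frame"])
E
python3 chk.py c1
```

```text
t 18.23 tcp [0.6882 0.0747 0.1961] F [ 0.3 -3.7 10.7] op 0.156 q [-0.21  0.9   0.11  1.23 -0.13  1.15 -0.18]
y ang -5.93 z [-0.132  0.013 -0.991]
[-0.58049796  0.28815458  0.00468374] [ 1.03199324e-01  9.94660350e-01 -8.29680128e-04]
31
[0.7105 0.145  0.1368] [0.7116 0.145  0.0442] angle 89.29 len 0.0926
24
[0.6738 0.145  0.1386] [0.6742 0.145  0.0463] angle 89.76 len 0.0923
```

View pics/c1.png

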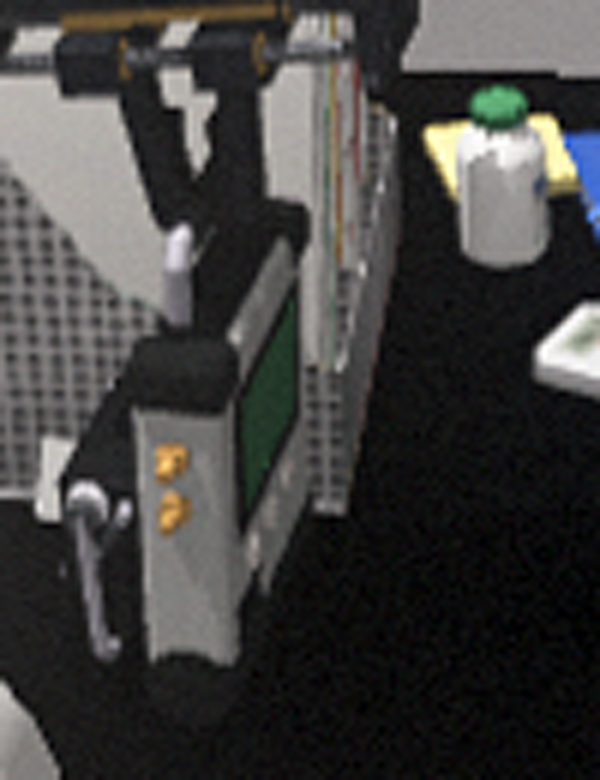

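View pics/c1t.png

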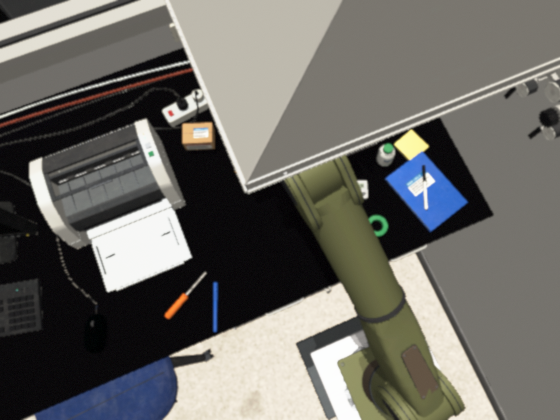

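Request:
move_arm --turn '[[0, 0, 0], [0, 0, 0], [0, 0, 0], [0, 0, 0], [0, 0, 0]]' --dp '[[0, 0.04, -0.005], [0, 0.04, -0.005], [0, 0, 0], [0, 0, 0], [0, 0, 0]]' --jaw '[1, 1, 1, 1, 1]'

```text
clock: 18.65
tool_pos: [0.6901, 0.0745, 0.1961]
eef_rot: [0.741, 0.668, -0.045, -0.049]
contact_force: [0.2, -2.6, 11.6]
opening: 0.154
```

```bash
python3 chk.py c2; python3 chk.py c3
```

```text
t 18.75 tcp [0.6901 0.0745 0.1961] F [ 0.3 -2.4 11.9] op 0.157 q [-0.21  0.9   0.11  1.22 -0.13  1.15 -0.18]
y ang -5.93 z [-0.132  0.013 -0.991]
[-0.54584353  0.40967922  0.04815937] [ 1.03156928e-01  9.94664720e-01 -8.61584072e-04]
31
[0.7117 0.145  0.1367] [0.712  0.145  0.0442] angle 89.86 len 0.0925
22
[0.675  0.145  0.1385] [0.6739 0.145  0.0463] angle 90.7 len 0.0923
t 18.85 tcp [0.6901 0.0745 0.1961] F [ 0.6 -3.1 12. ] op 0.158 q [-0.21  0.9   0.11  1.22 -0.13  1.15 -0.18]
y ang -5.93 z [-0.132  0.013 -0.991]
[-0.57798163  0.43749652  0.07965898] [ 1.03114189e-01  9.94669131e-01 -8.85906287e-04]
31
[0.7117 0.145  0.1367] [0.7119 0.145  0.0442] angle 89.87 len 0.0925
23
[0.6751 0.145  0.1385] [0.6735 0.145  0.0463] angle 91.01 len 0.0922
```

View pics/c3.png

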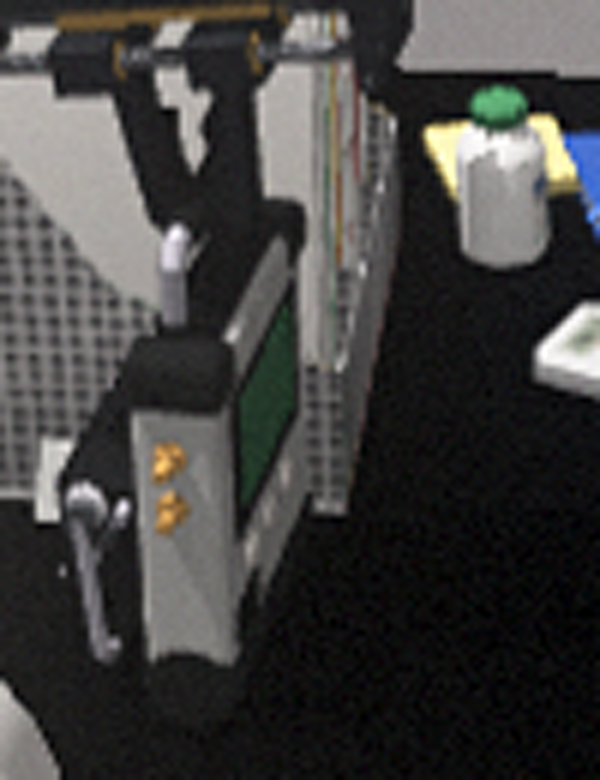

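```bash
python3 -c "
from plant import r
print(r.finish_job())"
```

```text
the job is handed in; nothing more can be done
None
```

The isolator is on, the kickstand is snapped home at the foot end, and the monitor is standing upright on its foot, still gripped by the handle. The job is handed in; it reports no verdict.

1. **Isolator:** I turned the bar about 62° clockwise until the wrist moment rose at the stop. Afterwards the image showed the bar turned. I did not measure its final angle exactly.
2. **Kickstand:** I carried it past dead centre to about 110° and let go. The image showed it lying at the foot end. This dragged the monitor by about 1.5 to 2 mm.
3. **Raising:** I lifted the handle along the arc on which the foot rolls. The grip is now 45 N, with about 12 N pressing the foot onto the bench.

**Last checks at about 18.9 s:**
- **Upright:** One edge of the slab measured 89.9° and the other 91.0°, so it is upright within about 1°. How far the handle travelled, assuming the foot did not slip, suggests about 89.4°.
- **Hold:** The arm was still. There was a small unexplained sideways force of 2 to 3 N.
- **Handle depth:** During the lift the handle slid towards the fingertips. It ended about 11 mm from the tips instead of the ideal 19 mm, but it held.
- **Other objects:** I saw no contact with the timer, tape, bottle or screwdriver. They looked unmoved, though the arm partly hid some of them in the last pictures.

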